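Put the calibration set back in its matching beds

TASK

Put the calibration set away, each piece lying or standing flat on the floor of its own blue-floored holder: the depth gauge with its red-headed plunger drawn out into the long rectangular bed, the one with its plunger pushed in into the short rectangular bed, the near steel ring gauge into the wide round nest and the small steel weight that stands on the worktop upright into the narrow round nest. Either gauge may face either way along its bed. Set everything down rather than dropping it, and leave both plungers as they are set.

Things in the scene. Friction and masses are not known exactly. Their poses are not given: they have to be found in the camera images.
- gauge_a: depth gauge lying flat along x: square aluminium barrel 80 x 20 x 20 mm, black end bands, thin steel plunger with a red head (16 mm across, 8 mm long) out of its +x end. The one with its plunger drawn out, else like the other. Origin: underside, mid-length of the barrel (x = -40 to +40 mm; head's outer face at x = 48 mm + plunger value; about 121 to 125 mm overall). z up. Grasp the barrel across y. 155 g
- gauge_b: depth gauge lying flat along x: square aluminium barrel 80 x 20 x 20 mm, black end bands, thin steel plunger with a red head (16 mm across, 8 mm long) out of its +x end. The one with its plunger pushed in, else like the other. Origin: underside, mid-length of the barrel (x = -40 to +40 mm; head's outer face at x = 48 mm + plunger value; about 88 to 90 mm overall). z up. Grasp the barrel across y. 155 g
- plunger_a (a joint): slide of gauge_a's plunger, m: 0 = pushed in, grows as it is drawn out along the gauge's +x; starts at 0.033 to 0.037. Held by about 3 N of friction; to stay above 0.028
- plunger_b (a joint): slide of gauge_b's plunger, m: 0 = pushed in; starts at 0 to 0.002. Held by about 3 N of friction; to stay below 0.006
- ring_gauge: plain steel setting ring lying flat, 54 mm outside diameter, 18 mm high, with a round hole through it, on the open worktop in front of the robot (not the one far back by a wooden box). Origin: centre of its underside; z up. About 220 g
- calib_weight: small grey steel calibration weight standing upright on the worktop, 25 mm diameter, 58 mm high, a round body with a narrower neck and a knob on top, alone on the open worktop (not those on the tester at the back). Origin: centre of its underside; z up. About 180 g
- long_bed: fixed low tray of grey plastic with a blue floor, a rectangle whose inside is 140 x 34 mm (x by y): the longer of the two rectangular beds. Origin: centre of its underside; x along its length, z up; floor 2 mm high, rim 4 mm thick and 7 mm high
- short_bed: fixed low tray of grey plastic with a blue floor, a rectangle whose inside is 102 x 34 mm (x by y): the shorter of the two rectangular beds. Origin: centre of its underside; x along its length, z up; floor 2 mm high, rim 4 mm thick and 7 mm high
- wide_nest: fixed round dish-like nest of grey plastic with a blue floor, inside diameter 68 mm: the wider of the two round nests. Origin: centre of its underside, z up; floor 2 mm high, rim 4 mm thick and 7 mm high
- narrow_nest: fixed round dish-like nest of grey plastic with a blue floor, inside diameter 39 mm: the narrower of the two round nests. Origin: centre of its underside, z up; floor 2 mm high, rim 4 mm thick and 7 mm high

How it is judged:
By the outcome, as a careful person would: the job done as asked, in the order asked, and still so for the second after the job is handed in, with the robot touching nothing.
It also fails if it takes over 109 s, if anything falls off the work surface, if the arm or the gripper's body presses on something with over 40 N, if the wrist force passes 120 N, or if a joint passes its speed limit or range.

ROBOT

A 6-joint arm with a two-finger parallel gripper is mounted at the origin on the work surface; the furniture and walls round the work are solid. World frame = base frame: x ahead of the robot, y to its left, z up, the work surface at z = 0. Lengths are in m, angles in rad, forces in N, time in s.
With the tool pointing down it reaches from about 0.3 to 0.875 m from the base axis. Payload 4.2 kg.
Tool frame: the origin (TCP) lies midway between the tips of the shut fingers; the grasp point (between the pads) lies 19 mm behind it; z points along the fingers, y is the direction in which the jaws open and shut (so a half turn about z gives the same grasp; the last joint's range is limited). The gripper opens to 85 mm and grips with 20 to 120 N. Pads are 22 mm wide; open, the fingers measure 114 mm over their backs; the gripper's body (76 mm by 85 mm) begins 54 mm behind the grasp point. The pads swing forward as they close: fully open they stand 13 mm farther back than shut.
Start: joints at [1.325, 0.32, 1.565, -0, 1.257, -0.02], TCP at [0.129, 0.56, 0.231] pointing down, gripper open.
Joint ranges: [-3.11, 3.11], [-0.84, 2.01], [0.21, 2.61], [-1.34, 4.49], [0.05, 2.63], [-2.56, 2.56]. Speed limits (rad/s): [2.57, 2.57, 3.14, 3.14, 3.14, 3.14].

INTERFACE

Orientations are given as [roll, pitch, yaw] about the fixed x, y, z axes, in that order (R = Rz(yaw) Ry(pitch) Rx(roll)).
In Python, from workcell import bot gives the robot as it stands. The module is installed in compiled form; this text tells all that it offers.
- The arm moves only by the tool apply_moves, never from a script. Its argument "series" is a list of rows, each an object with "dp": the shift along the tool's x, y, z in cm, a list of three; "rotation": the turn, a rotation vector about the tool's x, y, z in rad, a list of three. In form: [{"dp": [dx, dy, dz], "rotation": [rx, ry, rz]}, ...]. A call has 1 to 5 rows; each row is the pose to reach, as a shift and turn from the pose commanded when the call began, along the tool's axes at that moment; what a row does not reach only later rows make up. A row lasts 1/8 s, in which the tool goes at most 62.5 mm and 10.7 degrees, less where a joint would pass 70% of its speed; a pose out of reach is approached as far as the arm can. A call with a gripper value outside its range is refused whole. "claw" is the closure, from -1 (fully open) to 1 (shut), set as the call begins (left out, the last holds). The fingers move at their own pace and stop on an object; the grip force is fixed at half the most. Time passes only in rows, so rows that repeat a pose let the fingers close. It gives the time, the measured TCP pose, the force and the opening at its end, in the units of the state.
- bot.sense(): the state, without advancing time (a new reading comes with each control period).
- bot.snapshot(name): name is "scene" or "top" or "wrist"; returns a dict with "pixels" (384x512x3 uint8, red, green, blue), "camera_matrix" (3x3 intrinsics, pixels), "position" and "rotation" of the camera in the world. Camera axes: x right, y up, looking along -z (the intrinsics and any distortion apply to the point x, -y, -z); pixel columns grow to the right and rows downward; lengths in m; the calibration is good to about 2 mm. A picture is of the moment at which its call begins. There is no depth.
- bot.hand_in(): hands the job in, once; it reports no verdict.
The state is a dict: "time": time; "joint_positions": joint angles; "dq": joint speeds; "effort": joint torques, N m; "tool_pos": TCP position; "tcp_rot": TCP orientation; "contact_force": force on the tool from outside, world axes, zero at the start; "moment": the same for the moment, N m; "finger_gap": finger opening in m.
Only numpy, scipy, OpenCV 4.12 (cv2) and the standard library are available. Lean on these libraries where they do the work, as an engineer would, in place of code of your own. Each camera call takes 0.05 s, during which the arm holds its last target.

## Working session

There is one attempt and no reset: what is moved stays moved. The work goes in short steps, Python scripts to look and compute and a tool call to move; the robot and the scene stay as the last step left them, time stands still between calls to the robot, and variables do not carry over. Pictures are saved under pics/ and viewed, and the job is handed in when it is done.

Besides the shell and the picture viewer there is one more tool, called by a JSON object that holds its "fn" and its "kwargs", one argument or row to a line. apply_moves: Moves the arm, as the interface text tells. Its arguments: {"type":"object","properties":{"series":{"type":"array","items":{"type":"object","properties":{"dp":{"type":"array","items":{"type":"number"}},"rotation":{"type":"array","items":{"type":"number"}}}}},"claw":{"type":"number"}},"required":["series"]}

```bash
mkdir -p pics; cat > h.py <<'E'
import numpy as np, cv2, json
from workcell import bot
def snap(n, out):
    s=bot.snapshot(n); cv2.imwrite(f'pics/{out}.png', s['pixels'][:,:,::-1])
    np.savez(f'pics/{out}.npz', **{k:np.asarray(v) for k,v in s.items() if k in('pixels','camera_matrix','position','rotation')})
    return s
def ld(out): return np.load(f'pics/{out}.npz')
def p2w(s,u,v,z):
    K=s['camera_matrix']; d=np.linalg.inv(K)@[u,v,1]; d=np.array([d[0],-d[1],-d[2]])
    d=s['rotation']@d; p=s['position']; t=(z-p[2])/d[2]; return p+t*d
def w2p(s,P):
    c=s['rotation'].T@(np.asarray(P)-s['position']); c=np.array([c[0],-c[1],-c[2]]); q=s['camera_matrix']@c; return q[:2]/q[2]
def crop(out,new,x0,y0,x1,y1,f):
    im=cv2.imread(f'pics/{out}.png')[y0:y1,x0:x1]; cv2.imwrite(f'pics/{new}.png',cv2.resize(im,None,fx=f,fy=f,interpolation=cv2.INTER_CUBIC))
E
python3 - <<'E'
from h import *
for n in('scene','top','wrist'):
    s=snap(n,n+'0'); print(n,[k for k in s], s['camera_matrix'].tolist() ,s['position'],s['rotation'].tolist())
print(bot.sense())
E
```

```text
scene ['pixels', 'camera_matrix', 'position', 'rotation'] [[477.53897522816635, 0.0, 252.44609368748644], [0.0, 477.53897522816635, 191.59404710405997], [0.0, 0.0, 1.0]] [-0.10377738 -0.50677844  0.83641805] [0.8017460872747786, -0.018557129841333397, -0.8623660741258043]
top ['pixels', 'camera_matrix', 'position', 'rotation'] [[458.43943052270197, 0.0, 244.14215092330164], [0.0, 458.43943052270197, 188.4541807931938], [0.0, 0.0, 1.0]] [0.23363508 0.0038807  1.38939299] [0.20491759153488898, -0.001620558053883725, -1.5605816980305116]
wrist ['pixels', 'camera_matrix', 'position', 'rotation'] [[273.1846300915896, 0.0, 254.26382789892818], [0.0, 273.1846300915896, 189.1594329079413], [0.0, 0.0, 1.0]] [0.05600185 0.5773561  0.37403832] [-0.29775806520387205, 0.0018605011989625275, 1.34443195116367]
{'time': 0.15, 'joint_positions': array([ 1.32501687e+00,  3.20123553e-01,  1.56540223e+00,  9.75708256e-06,
        1.25740077e+00, -1.99703157e-02]), 'dq': array([ 5.93368426e-05, -1.02140453e-03, -4.74954627e-03,  2.05222934e-04,
       -2.32356241e-04, -1.36821816e-03]), 'effort': array([ 8.70534450e-05, -4.15842783e+01, -2.34345067e+01,  5.79601783e-05,
        5.99285646e-03,  5.30253089e-06]), 'tool_pos': array([0.12863095, 0.56005472, 0.23068642]), 'tcp_rot': array([-3.14025920e+00, -3.59126779e-05,  2.91578047e+00]), 'contact_force': array([-0.26971894,  0.01803607,  0.15422034]), 'moment': array([-0.00606631, -0.00122159, -0.02873044]), 'finger_gap': 0.0849536767556353}
```

```bash
python3 - <<'E'
s=open('h.py').read()
s=s.replace("import numpy as np, cv2, json","import numpy as np, cv2, json\nfrom scipy.spatial.transform import Rotation as Rot\ndef M(r):\n    r=np.asarray(r)\n    return Rot.from_euler('xyz',r).as_matrix() if r.shape==(3,) else r")
s=s.replace("s['rotation']@d","M(s['rotation'])@d").replace("s['rotation'].T","M(s['rotation']).T")
open('h.py','w').write(s)
E
python3 - <<'E'
from h import *
for n in('scene0','top0','wrist0'): crop(n,n+'b',0,0,512,384,1.5)
E
```

```text
(no output)
```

View pics/scene0b.png

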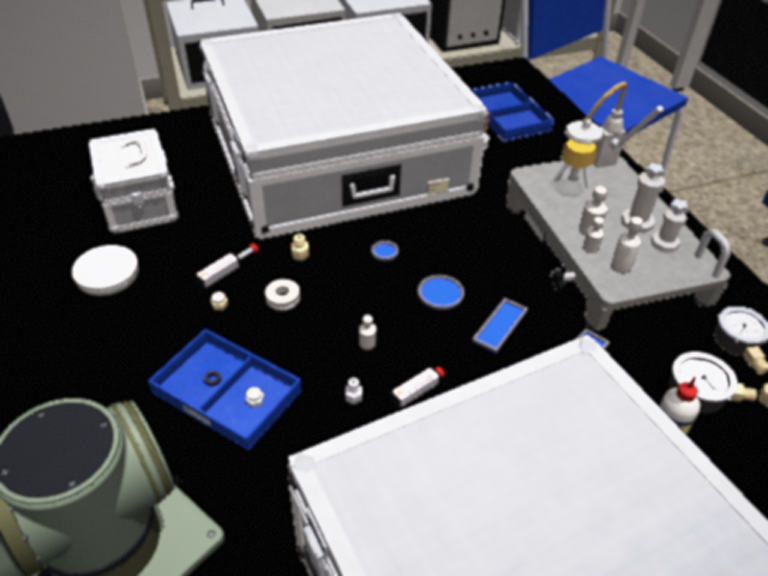

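View pics/top0b.png

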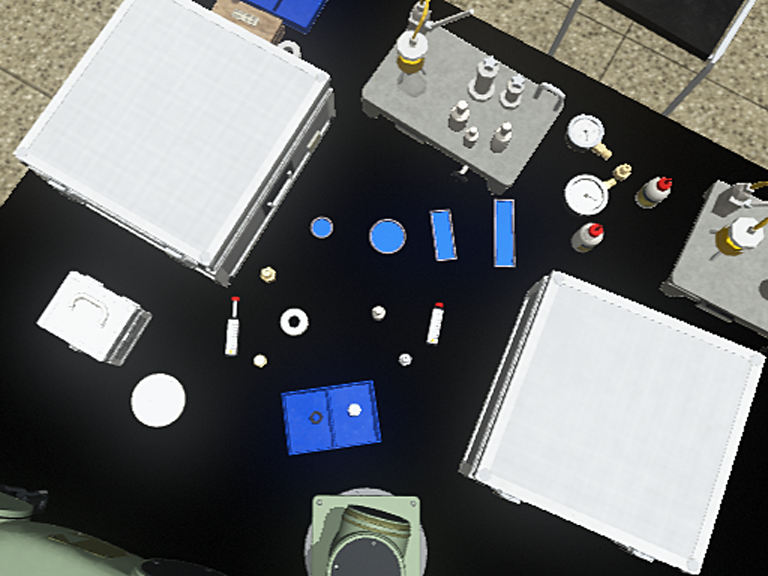

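View pics/wrist0b.png

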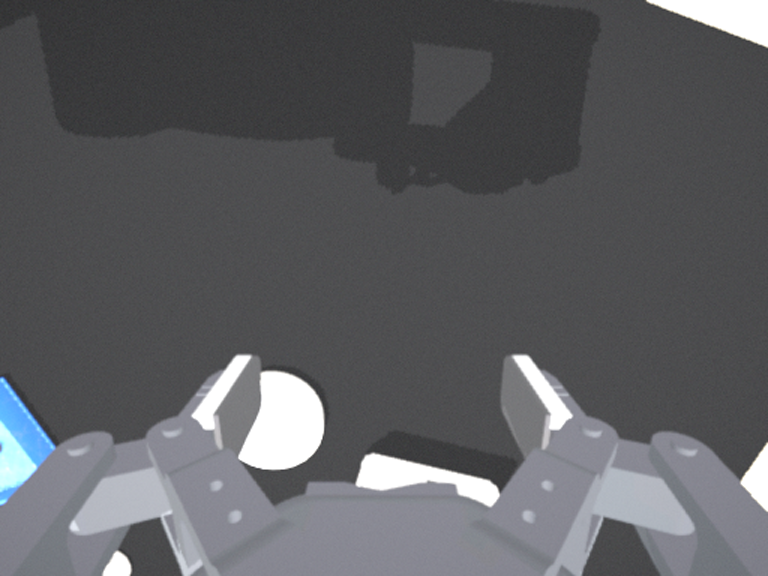

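```bash
python3 - <<'E'
from h import *
crop('scene0','c1',120,140,320,280,4)
crop('top0','c2',140,120,360,250,3.6)
E
```

```text
(no output)
```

View pics/c1.png

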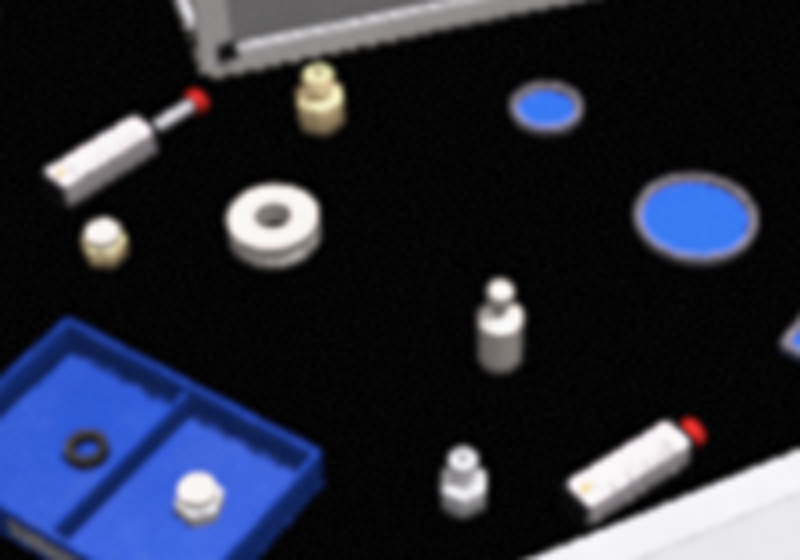

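View pics/c2.png

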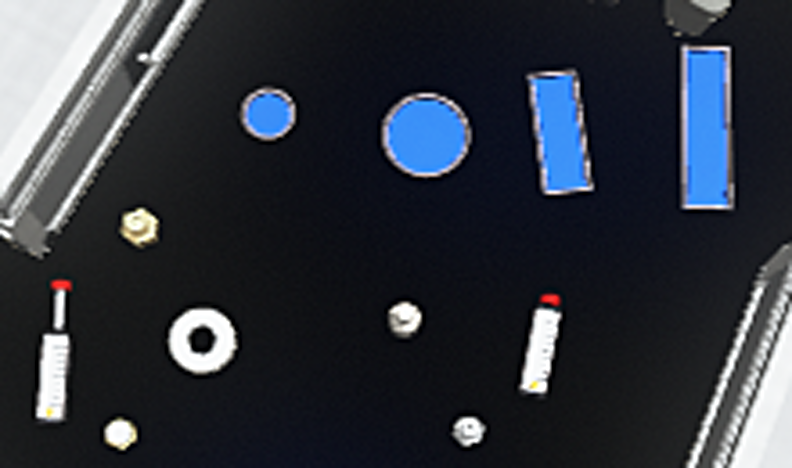

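```bash
cat > meas.py <<'E'
from h import *
s=ld('top0'); im=s['pixels'].astype(int); S=8
big=cv2.resize(s['pixels'],None,fx=S,fy=S,interpolation=cv2.INTER_CUBIC).astype(int)
def comp(mask,x0,y0,x1,y1,z,name,rect=True):
    m=np.zeros(mask.shape,np.uint8); a=[int(v/1.5*S) for v in(x0,y0,x1,y1)]
    m[a[1]:a[3],a[0]:a[2]]=mask[a[1]:a[3],a[0]:a[2]]
    n,l,st,ce=cv2.connectedComponentsWithStats(m); i=1+np.argmax(st[1:,4])
    cs,_=cv2.findContours((l==i).astype(np.uint8),cv2.RETR_EXTERNAL,cv2.CHAIN_APPROX_NONE)
    c=max(cs,key=cv2.contourArea)[:,0,:]
    P=np.array([p2w(s,(u+.5)/S-.5,(v+.5)/S-.5,z)[:2] for u,v in c])*1000
    if rect:
        (cx,cy),(w,h),ang=cv2.minAreaRect(P.astype(np.float32))
        if w<h: w,h=h,w; ang+=90
        ang=(ang+90)%180-90
        print(name,'c',round(cx,1),round(cy,1),'size',round(w,1),round(h,1),'ang deg',round(ang,2))
    else:
        (cx,cy),r=cv2.minEnclosingCircle(P.astype(np.float32)); mm=cv2.moments(P.astype(np.float32))
        print(name,'c',round(cx,1),round(cy,1),'d',round(2*r,1),'centroid',round(mm['m10']/mm['m00'],1),round(mm['m01']/mm['m00'],1))
R,G,B=big[...,0],big[...,1],big[...,2]
blue=((B>120)&(B>R+60)).astype(np.uint8); white=((R>110)&(G>110)&(B>110)).astype(np.uint8)
red=((R>120)&(G<90)&(B<90)).astype(np.uint8)
comp(blue,300,210,345,245,.002,'narrow',False); comp(blue,360,210,415,262,.002,'wide',False)
comp(blue,420,200,465,270,.002,'short'); comp(blue,485,190,525,275,.002,'long')
comp(white,220,316,248,360,.020,'A'); comp(white,420,309,450,348,.020,'B')
comp(red,220,290,248,305,.010,'Ahead'); comp(red,425,295,450,310,.010,'Bhead')
comp(white,270,300,320,345,.018,'ring',False); comp(white,365,300,392,330,.040,'weight',False)
E
python3 meas.py
python3 - <<'E'
from h import *
s=ld('scene0')
# scene-view cross-check from c1 readings
f=lambda x,y:((x+.5)/4-.5+120,(y+.5)/4-.5+140)
for n,x,y,z in [('wt base',500,362,0),('ring top',273,215,.018),('ringbase',273,231,0),('narrow',546,107,.002),('wide',696,217,.002),('knobtop',500,288,.054)]:
    print(n,p2w(s,*f(x,y),z).round(4))
E
```

```text
narrow c 639.5 100.3 d 40.4 centroid 639.9 100.2
wide c 622.1 -37.4 d 69.1 centroid 622.0 -37.4
short c 626.4 -153.1 size 103.8 37.9 ang deg 6.72
long c 633.0 -281.8 size 141.3 35.9 ang deg -1.17
A c 405.6 273.2 size 72.4 23.5 ang deg -1.57
B c 432.0 -133.6 size 72.3 22.6 ang deg -11.39
Ahead c 485.5 272.2 size 16.8 8.8 ang deg 87.55
Bhead c 478.0 -143.6 size 15.7 9.0 ang deg 74.66
ring c 438.9 149.4 d 57.8 centroid 438.1 150.0
weight c 455.4 -19.4 d 27.6 centroid 455.2 -19.7
wt base [ 0.4528 -0.0264  0.    ]
ring top [0.4385 0.1459 0.018 ]
ringbase [0.4406 0.15   0.    ]
narrow [0.6408 0.0979 0.002 ]
wide [ 0.6235 -0.0399  0.002 ]
knobtop [ 0.4586 -0.0208  0.054 ]
```

```bash
cat >> h.py <<'E'
def plan(x,y,z,yaw,n=None,maxd=60):
    st=bot.sense(); R=Rot.from_euler('xyz',st['tcp_rot']); p=st['tool_pos']
    T=Rot.from_euler('xyz',[np.pi,0,yaw]); d=R.inv().apply(np.array([x,y,z])-p)*100; r=(R.inv()*T).as_rotvec()
    k=max(int(np.ceil(np.linalg.norm(d)*10/maxd)),int(np.ceil(np.linalg.norm(r)/.18)),1)
    print('t',round(st['time'],2),'dp cm',d.round(2),'rot',r.round(3),'rows',k)
def tri(a,pa,b,pb):
    A=[];B=[]
    out=[]
    for s,p in((a,pa),(b,pb)):
        K=s['camera_matrix']; d=np.linalg.inv(K)@[*p,1]; d=M(s['rotation'])@[d[0],-d[1],-d[2]]; d/=np.linalg.norm(d)
        Q=np.eye(3)-np.outer(d,d); A.append(Q); B.append(Q@s['position'])
    return np.linalg.solve(sum(A),sum(B))
E
python3 - <<'E'
from h import *
sc=ld('scene0'); tp=ld('top0')
c=lambda x,y:(x/1.5,y/1.5)
print('case L top corner',tri(sc,c(250,155),tp,c(222,272)),'bottom',p2w(sc,*c(264,230),0))
print('case L right top', tri(sc,c(483,105),tp,c(330,78)))
print('case R top corner',tri(sc,c(583,348),tp,c(552,275)), tri(sc,c(292,460),tp,c(470,468)))
print('whitebox', tri(sc,c(165,150),tp,c(128,350)))
print('tester', tri(sc,c(598,285),tp,c(508,185)))
plan(.4056,.2732,.231,np.pi-.02)
E
```

```text
case L top corner [0.49813656 0.26061977 0.1975105 ] bottom [0.53788364 0.29778951 0.        ]
case L right top [0.87559184 0.07659924 0.19707428]
case R top corner [ 0.50275082 -0.33013492  0.18126285] [ 0.16330798 -0.17512385  0.17557581]
whitebox [0.38762702 0.3923694  0.20106907]
tester [ 0.69586044 -0.26891422  0.11074564]
t 0.15 dp cm [-33.42 -21.76  -0.  ] rot [-0.001 -0.    -0.206] rows 7
```

{"fn": "apply_moves", "kwargs": {
  "series": [
    {"dp": [-4.3, -4.2, -2.0], "rotation": [0, 0, -0.05]},
    {"dp": [-8.6, -8.4, -4.0], "rotation": [0, 0, -0.1]},
    {"dp": [-13, -12.6, -5], "rotation": [0, 0, -0.15]},
    {"dp": [-17.3, -16.6, -5], "rotation": [0, 0, -0.206]},
    {"dp": [-22.4, -18.2, -3], "rotation": [0, 0, -0.206]}
  ],
  "claw": -1
}}

```text
time: 0.78
tool_pos: [0.3072, 0.3314, 0.2628]
tcp_rot: [3.138, 0.003, 3.122]
contact_force: [0.9, 0.7, 0.3]
finger_gap: 0.0855
```

```bash
python3 -c "
from h import *
plan(.4056,.2732,.16,np.pi-.02)"
```

```text
t 0.78 dp cm [-9.92 -5.67 10.29] rot [0.003 0.003 0.001] rows 3
```

{"fn": "apply_moves", "kwargs": {
  "series": [
    {"dp": [-4.5, -2.8, 2.5], "rotation": [0, 0, 0]},
    {"dp": [-9, -5.5, 5], "rotation": [0, 0, 0]},
    {"dp": [-9.9, -5.6, 10], "rotation": [0, 0, 0]},
    {"dp": [-9.9, -5.6, 10], "rotation": [0, 0, 0]}
  ]
}}

```text
time: 1.27
tool_pos: [0.4024, 0.273, 0.1582]
tcp_rot: [-3.137, -0.008, 3.12]
contact_force: [-0.0, 0.8, 0.5]
finger_gap: 0.0856
```

```bash
python3 -c "
from h import *
snap('wrist','w1'); crop('w1','w1b',0,0,512,384,1.5)
plan(.4056,.2732,.16,np.pi-.02)
s=ld('w1')
for P in [(.4056,.2732,.02),(.3656,.2732,.02),(.4856,.2732,.02)]: print(w2p(s,P)*1.5)
"
```

```text
t 1.32 dp cm [-0.22 -0.11  0.05] rot [-0.002 -0.003 -0.   ] rows 1
[382.37738999 273.51657648]
[381.12552288 217.21038999]
[384.60856095 373.86966241]
```

View pics/w1b.png

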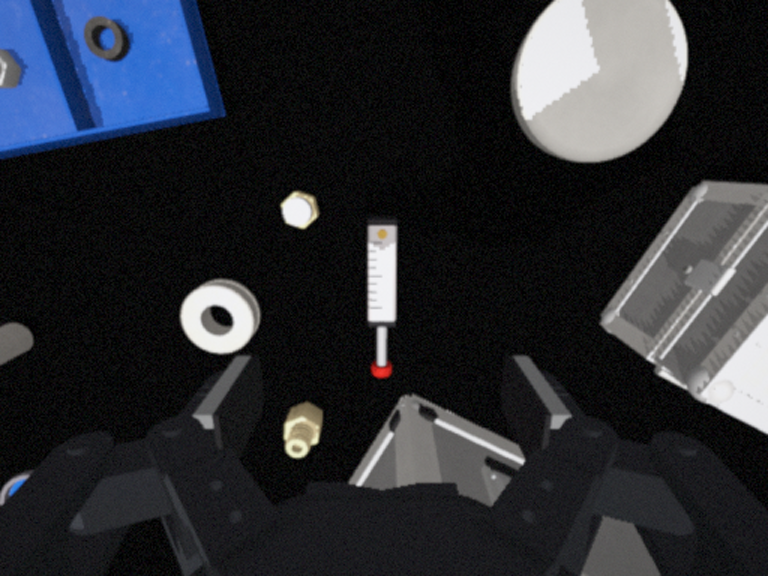

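{"fn": "apply_moves", "kwargs": {
  "series": [
    {"dp": [-0.1, -0.05, 5], "rotation": [0, 0, 0]},
    {"dp": [-0.2, -0.1, 10], "rotation": [0, 0, 0]},
    {"dp": [-0.2, -0.1, 13.5], "rotation": [0, 0, 0]},
    {"dp": [-0.2, -0.1, 15.2], "rotation": [0, 0, 0]},
    {"dp": [-0.2, -0.1, 15.2], "rotation": [0, 0, 0]}
  ]
}}

```text
time: 1.95
tool_pos: [0.4062, 0.275, 0.0102]
tcp_rot: [3.141, 0.001, 3.123]
contact_force: [0.0, 0.5, 1.4]
finger_gap: 0.0853
```

{"fn": "apply_moves", "kwargs": {
  "series": [
    {"dp": [0, 0, 0], "rotation": [0, 0, 0]},
    {"dp": [0, 0, 0], "rotation": [0, 0, 0]},
    {"dp": [0, 0, 0], "rotation": [0, 0, 0]},
    {"dp": [0, 0, 0], "rotation": [0, 0, 0]},
    {"dp": [0, 0, 0], "rotation": [0, 0, 0]}
  ],
  "claw": 1
}}

```text
time: 2.58
tool_pos: [0.4065, 0.2741, 0.0101]
tcp_rot: [3.141, 0.001, 3.122]
contact_force: [-0.8, -0.9, 6.2]
finger_gap: 0.0183
```

```bash
python3 -c "
from h import *
snap('wrist','w2'); crop('w2','w2b',0,0,512,384,1.5); print(bot.sense())
"
```

```text
{'time': 2.625, 'joint_positions': array([ 5.69676717e-01,  4.46049800e-01,  2.03931458e+00,  1.25796960e-04,
        6.55195845e-01, -9.81225359e-01]), 'dq': array([ 2.54627989e-04,  1.27919306e-03, -9.00927570e-04,  4.15247603e-04,
       -1.72877181e-03,  1.34981695e-05]), 'effort': array([-4.45018150e-02, -3.62732828e+01, -1.34739098e+01, -1.09596475e-02,
       -3.40468409e-01,  2.93490244e-03]), 'tool_pos': array([0.40648004, 0.27404127, 0.01013336]), 'tcp_rot': array([3.14095482e+00, 8.15456658e-04, 3.12159843e+00]), 'contact_force': array([-1.05775376, -0.91910645,  4.83567307]), 'moment': array([-0.14299535,  0.18323834,  0.0204068 ]), 'finger_gap': 0.018026439826382815}
```

View pics/w2b.png

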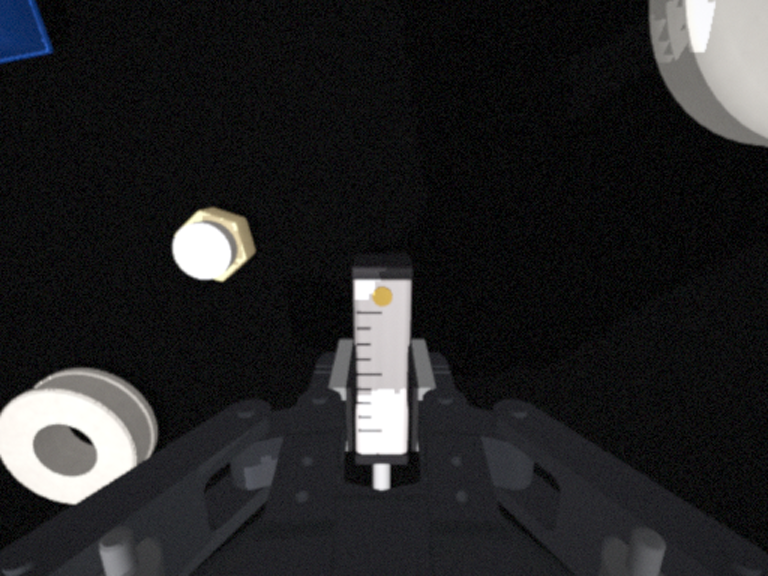

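```bash
python3 - <<'E'
from h import *
crop('scene0','c3',330,90,500,240,4.5)
crop('top0','c4',280,70,400,190,5)
E
```

```text
(no output)
```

View pics/c3.png

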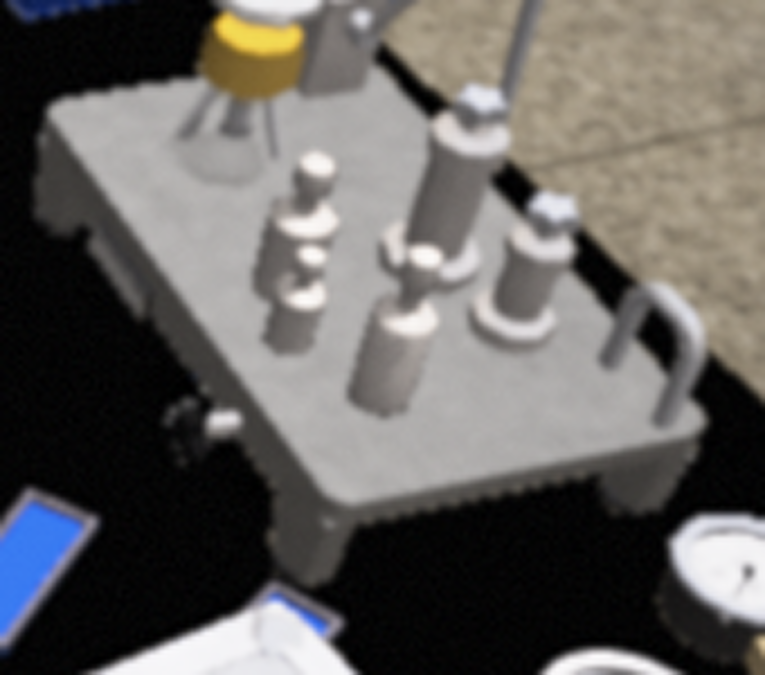

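View pics/c4.png

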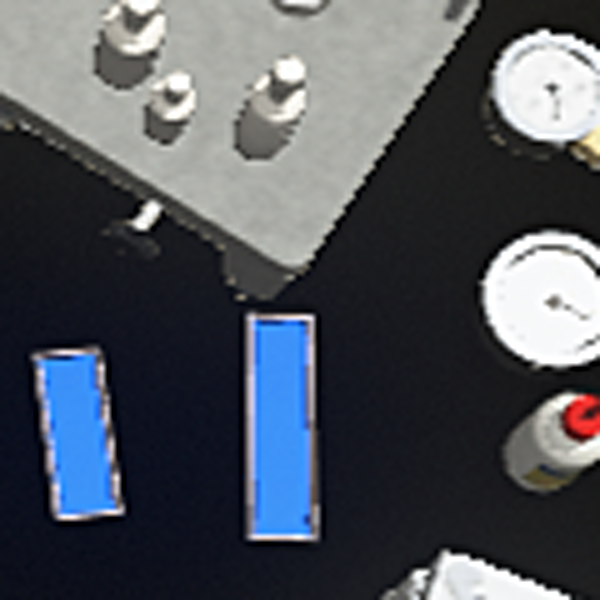

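```bash
python3 - <<'E'
from h import *
sc=ld('scene0'); tp=ld('top0')
print('corner',tri(sc,(406.7,201.1),tp,(339.4,123)))
print('foot scene',p2w(sc,330+305/4.5,90+580/4.5,0),'top',p2w(tp,331,129.4,0))
print('bed end', p2w(tp,280+248/5,70+313/5,.007),p2w(tp,280+315/5,70+313/5,.007))
print('bed end scene', p2w(sc,330+275/4.5,90+583/4.5,.007),p2w(sc,330+342/4.5,90+622/4.5,.007))
E
```

```text
corner [ 0.7149612  -0.28392862  0.07022349]
foot scene [ 0.72303385 -0.27760143  0.        ] top [ 0.71721817 -0.26979706  0.        ]
bed end [ 0.70411506 -0.26369087  0.007     ] [ 0.70457108 -0.3060599   0.007     ]
bed end scene [ 0.70358888 -0.26863304  0.007     ] [ 0.70216992 -0.30834603  0.007     ]
```

{"fn": "apply_moves", "kwargs": {
  "series": [
    {"dp": [0, 0, -3], "rotation": [0, 0, 0]},
    {"dp": [0, 0, -8], "rotation": [0, 0, 0]},
    {"dp": [-0.5, -2, -12], "rotation": [0, 0, 0]},
    {"dp": [-2, -6.5, -13], "rotation": [0, 0, 0]},
    {"dp": [-4, -12, -13], "rotation": [0, 0, 0]}
  ]
}}

```text
time: 3.25
tool_pos: [0.4445, 0.1526, 0.1406]
tcp_rot: [3.14, 0.003, 3.124]
contact_force: [0.1, -1.2, -1.8]
finger_gap: 0.0182
```

{"fn": "apply_moves", "kwargs": {
  "series": [
    {"dp": [-2, -5.5, 0], "rotation": [0, 0, 0]},
    {"dp": [-4, -11, 0], "rotation": [0, 0, 0]},
    {"dp": [-6, -16.5, 0], "rotation": [0, 0, 0]},
    {"dp": [-8, -22, 0], "rotation": [0, 0, 0]},
    {"dp": [-10, -27.5, 0], "rotation": [0, 0, 0]}
  ]
}}

```text
time: 3.88
tool_pos: [0.5383, -0.1257, 0.1391]
tcp_rot: [3.141, -0.0, 3.121]
contact_force: [0.7, 0.5, -0.5]
finger_gap: 0.0182
```

{"fn": "apply_moves", "kwargs": {
  "series": [
    {"dp": [-2.3, -5.2, 0], "rotation": [0, 0, 0]},
    {"dp": [-4.6, -10.4, 0], "rotation": [0, 0, 0]},
    {"dp": [-6.6, -14.2, 0], "rotation": [0, 0, 0]},
    {"dp": [-7.2, -15.6, 0], "rotation": [0, 0, 0]},
    {"dp": [-7.2, -15.6, 0], "rotation": [0, 0, 0]}
  ]
}}

```text
time: 4.5
tool_pos: [0.6067, -0.2813, 0.1385]
tcp_rot: [3.14, -0.002, 3.121]
contact_force: [-0.0, 0.7, -1.2]
finger_gap: 0.018
```

```bash
python3 -c "
from h import *
snap('wrist','w3'); crop('w3','w3b',0,0,512,384,1.5); snap('top','t3'); crop('t3','t3b',260,80,400,200,5)
plan(.609,-.2816,.13,np.pi-.02)
"
```

```text
t 4.6 dp cm [-0.26 -0.18  0.9 ] rot [ 0.001 -0.002  0.001] rows 1
```

View pics/w3b.png

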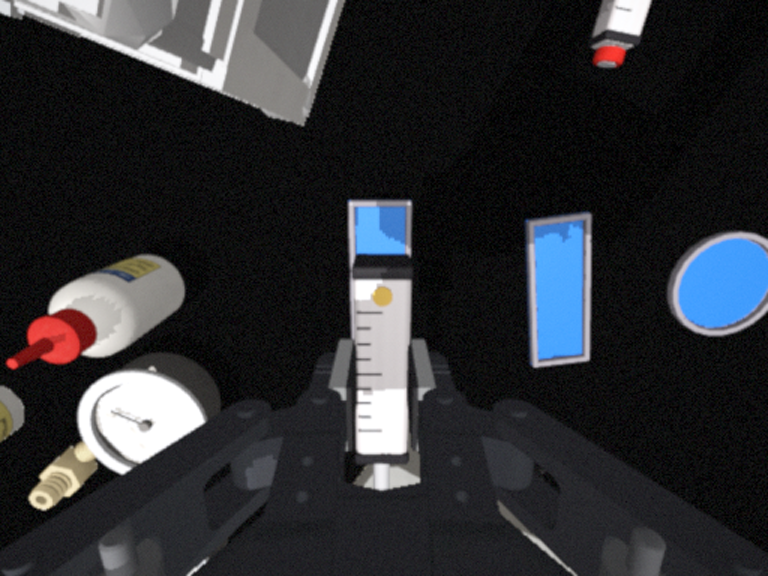

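View pics/t3b.png

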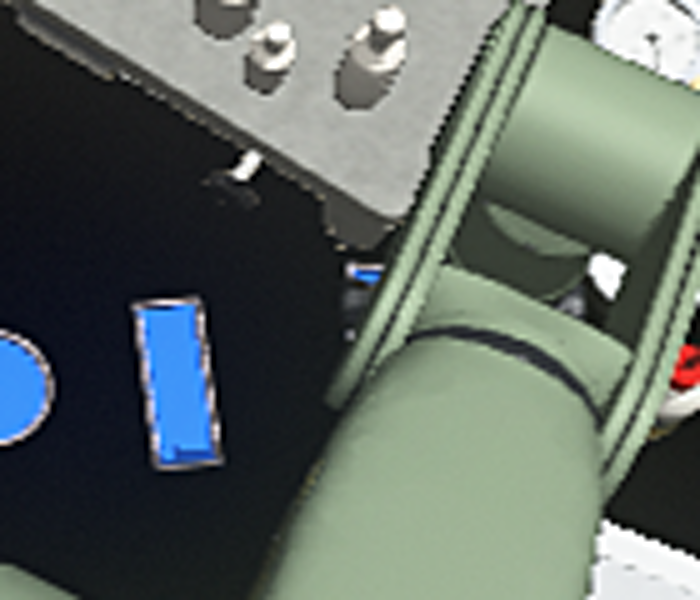

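```bash
python3 -c "
from h import *
s=ld('w3')
for p,z in [((348,200),.007),((412,200),.007),((349,255),.007),((411,255),.007)]: print(p,p2w(s,p[0]/1.5,p[1]/1.5,z))
for n,p,z in [('B head',(609,55),.01),('short near L',(526,220),.007),('short near R',(591,213),.007),('far L',(534,367),.007),('far R',(590,361),.007)]: print(n,p2w(s,p[0]/1.5,p[1]/1.5,z))
print('held end top edge',[p2w(s,x/1.5,278/1.5,.1285+.020).round(4) for x in(354,412)])
"
```

```text
(348, 200) [ 0.5579468  -0.30190634  0.007     ]
(412, 200) [ 0.55885917 -0.25963945  0.007     ]
(349, 255) [ 0.59512068 -0.30290294  0.007     ]
(411, 255) [ 0.59604536 -0.26031528  0.007     ]
B head [ 0.47639731 -0.14300697  0.01      ]
short near L [ 0.5737026  -0.18324631  0.007     ]
short near R [ 0.56997104 -0.14026897  0.007     ]
far L [ 0.68386754 -0.16830786  0.007     ]
far R [ 0.67979262 -0.12701646  0.007     ]
held end top edge [array([ 0.5708, -0.2895,  0.1485]), array([ 0.5713, -0.2699,  0.1485])]
```

{"fn": "apply_moves", "kwargs": {
  "series": [
    {"dp": [-0.25, -0.13, 4], "rotation": [0, 0, 0]},
    {"dp": [-0.25, -0.13, 8], "rotation": [0, 0, 0]},
    {"dp": [-0.25, -0.13, 11], "rotation": [0, 0, 0]},
    {"dp": [-0.25, -0.13, 12], "rotation": [0, 0, 0]},
    {"dp": [-0.25, -0.13, 12], "rotation": [0, 0, 0]}
  ]
}}

```text
time: 5.22
tool_pos: [0.6096, -0.2816, 0.0195]
tcp_rot: [3.141, -0.0, 3.123]
contact_force: [0.3, -0.2, -0.3]
finger_gap: 0.0182
```

```bash
python3 -c "
from h import *
snap('wrist','w4'); crop('w4','w4b',0,0,512,384,1.5)
plan(.609,-.2812,.0122,np.pi-.02)
"
```

```text
t 5.28 dp cm [0.14 0.09 0.83] rot [-0.001  0.002  0.001] rows 1
```

View pics/w4b.png

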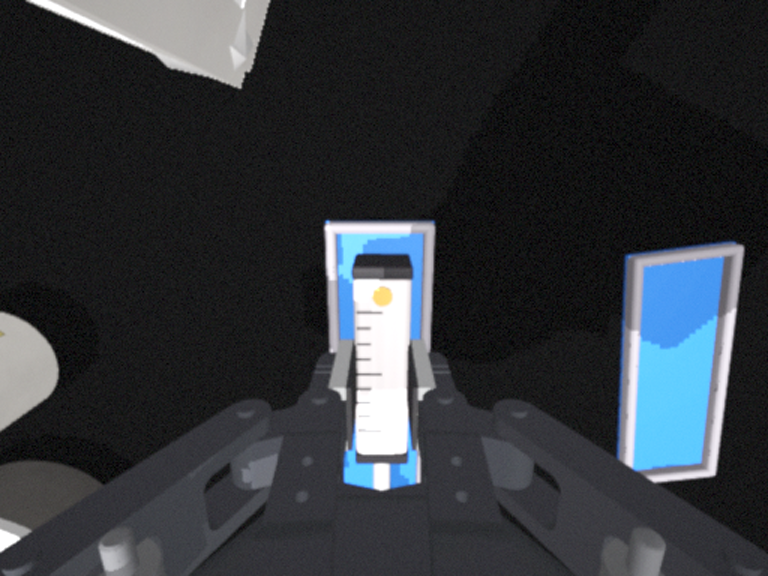

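{"fn": "apply_moves", "kwargs": {
  "series": [
    {"dp": [0.1, 0, 0.35], "rotation": [0, 0, 0]},
    {"dp": [0.1, 0, 0.6], "rotation": [0, 0, 0]},
    {"dp": [0.1, 0, 0.6], "rotation": [0, 0, 0]}
  ]
}}

```text
time: 5.65
tool_pos: [0.6087, -0.2826, 0.0135]
tcp_rot: [3.142, 0.0, 3.122]
contact_force: [-0.7, 0.1, -1.7]
finger_gap: 0.0181
```

{"fn": "apply_moves", "kwargs": {
  "series": [
    {"dp": [0, 0, 0.1], "rotation": [0, 0, 0]},
    {"dp": [0, 0, 0.1], "rotation": [0, 0, 0]}
  ]
}}

```text
time: 5.9
tool_pos: [0.6087, -0.2825, 0.0122]
tcp_rot: [3.142, 0.0, 3.122]
contact_force: [-0.7, 0.2, -0.5]
finger_gap: 0.0182
```

{"fn": "apply_moves", "kwargs": {
  "series": [
    {"dp": [0, 0, 0.05], "rotation": [0, 0, 0]},
    {"dp": [0, 0, 0.05], "rotation": [0, 0, 0]}
  ]
}}

```text
time: 6.15
tool_pos: [0.6087, -0.2826, 0.0122]
tcp_rot: [-3.142, 0.0, 3.122]
contact_force: [-1.5, 0.9, 1.9]
finger_gap: 0.0183
```

{"fn": "apply_moves", "kwargs": {
  "series": [
    {"dp": [0, 0, 0], "rotation": [0, 0, 0]},
    {"dp": [0, 0, 0], "rotation": [0, 0, 0]},
    {"dp": [0, 0, 0], "rotation": [0, 0, 0]},
    {"dp": [0, 0, -3], "rotation": [0, 0, 0]},
    {"dp": [0, 0, -9], "rotation": [0, 0, 0]}
  ],
  "claw": 0
}}

```text
time: 6.78
tool_pos: [0.607, -0.2817, 0.0997]
tcp_rot: [3.139, -0.006, 3.122]
contact_force: [0.7, -0.1, -0.2]
finger_gap: 0.0424
```

```bash
python3 -c "
from h import *
snap('wrist','w5'); crop('w5','w5b',0,0,512,384,1.5)
import math
th=math.radians(-11.8)
plan(.431,-.1335,.13,np.pi+th)
"
```

```text
t 6.83 dp cm [18.4  14.7  -2.18] rot [-0.004  0.012  0.186] rows 4
```

View pics/w5b.png

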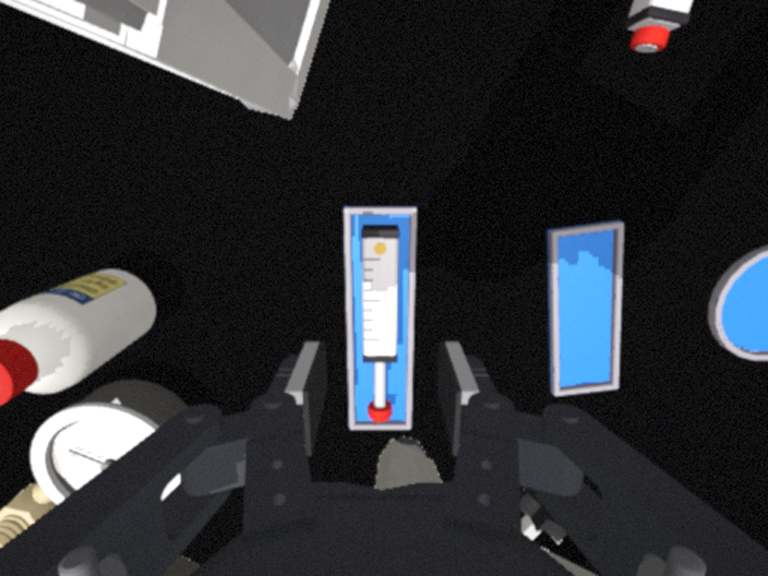

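{"fn": "apply_moves", "kwargs": {
  "series": [
    {"dp": [4.6, 3.7, -3], "rotation": [0, 0, 0.046]},
    {"dp": [9.2, 7.4, -3], "rotation": [0, 0, 0.093]},
    {"dp": [13.8, 11, -2.5], "rotation": [0, 0, 0.14]},
    {"dp": [18.3, 14.7, -2], "rotation": [0, 0, 0.186]},
    {"dp": [18.3, 14.7, -2], "rotation": [0, 0, 0.186]}
  ]
}}

```text
time: 7.45
tool_pos: [0.4239, -0.1293, 0.1211]
tcp_rot: [3.141, -0.005, 2.938]
contact_force: [0.4, -1.0, 0.6]
finger_gap: 0.0429
```

```bash
python3 -c "
from h import *
import math
snap('wrist','w6'); crop('w6','w6b',0,0,512,384,1.5)
th=math.radians(-11.8)
plan(.431,-.1335,.01,np.pi+th)
s=ld('w6'); c=np.array([.431,-.1335,.02])
for d in(-.04,0,.04,.048): print(w2p(s,c+d*np.array([math.cos(th),math.sin(th),0]))*1.5)
"
```

```text
t 7.5 dp cm [-0.4  -0.17 11.2 ] rot [0.    0.    0.002] rows 2
[376.39879541 232.64110852]
[376.53950176 295.74098483]
[376.66815549 353.43585789]
[376.69257504 364.38682659]
```

View pics/w6b.png

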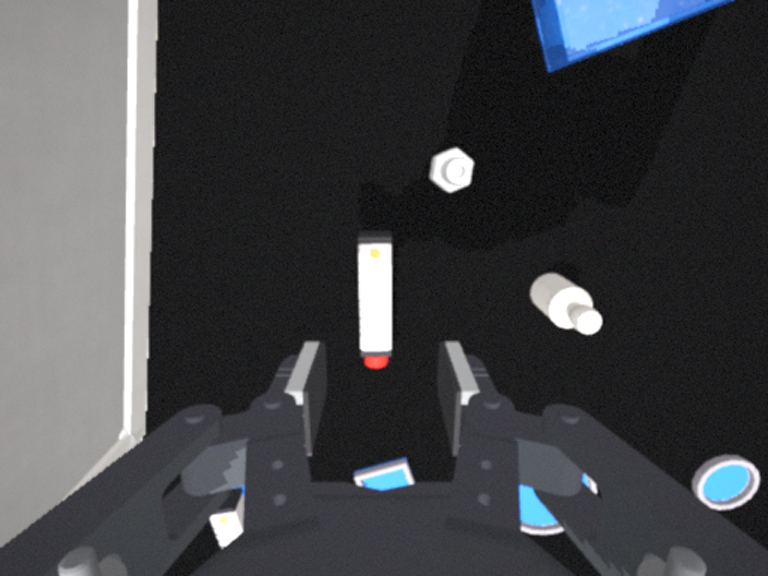

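{"fn": "apply_moves", "kwargs": {
  "series": [
    {"dp": [-0.2, -0.1, 4.5], "rotation": [0, 0, 0]},
    {"dp": [-0.4, -0.2, 9], "rotation": [0, 0, 0]},
    {"dp": [-0.4, -0.2, 11.1], "rotation": [0, 0, 0]},
    {"dp": [-0.4, -0.2, 11.1], "rotation": [0, 0, 0]}
  ]
}}

```text
time: 8.0
tool_pos: [0.4329, -0.1353, 0.0096]
tcp_rot: [3.141, -0.002, 2.935]
contact_force: [1.2, -0.4, -0.6]
finger_gap: 0.0425
```

{"fn": "apply_moves", "kwargs": {
  "series": [
    {"dp": [0, 0, 0], "rotation": [0, 0, 0]},
    {"dp": [0, 0, 0], "rotation": [0, 0, 0]},
    {"dp": [0, 0, 0], "rotation": [0, 0, 0]},
    {"dp": [0, 0, 0], "rotation": [0, 0, 0]}
  ],
  "claw": 1
}}

```text
time: 8.5
tool_pos: [0.4336, -0.1353, 0.012]
tcp_rot: [-3.141, 0.004, 2.936]
contact_force: [-0.2, -1.5, 6.7]
finger_gap: 0.0179
```

```bash
python3 -c "
from h import *
snap('wrist','w7'); crop('w7','w7b',0,0,512,384,1.5)
import math
s=ld('w3')
th=math.radians(6.9); c=np.array([.6268,-.1547]); 
t=c-.0045*np.array([math.cos(th),math.sin(th)]); print(t)
plan(t[0],t[1],.13,np.pi+th)
print(bot.sense()['tool_pos'])
"
```

```text
[ 0.62233259 -0.15524062]
t 8.55 dp cm [-18.93   1.89 -11.73] rot [-0.001  0.004 -0.326] rows 4
[ 0.43362483 -0.13530759  0.01200193]
```

View pics/w7b.png

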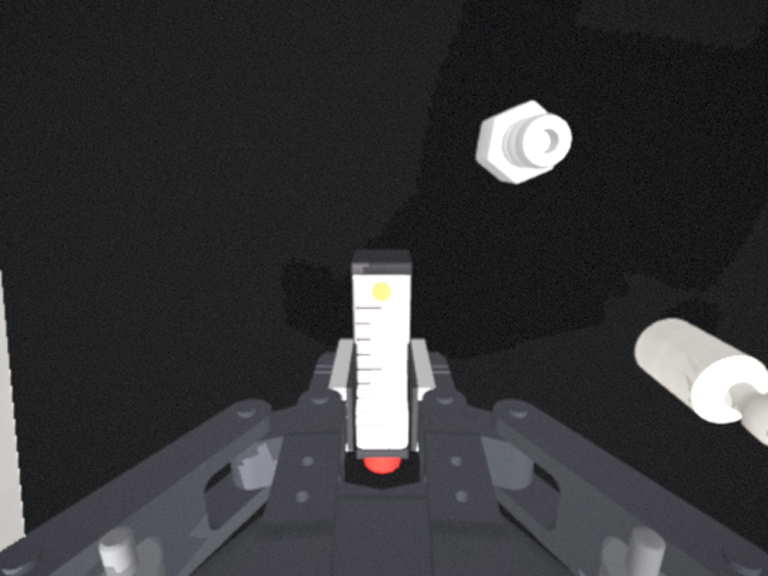

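{"fn": "apply_moves", "kwargs": {
  "series": [
    {"dp": [0, 0, -3], "rotation": [0, 0, 0]},
    {"dp": [-1, 0, -8], "rotation": [0, 0, 0]},
    {"dp": [-5.5, 0.5, -11.7], "rotation": [0, 0, -0.1]},
    {"dp": [-11, 1.1, -11.7], "rotation": [0, 0, -0.2]},
    {"dp": [-16, 1.6, -11.7], "rotation": [0, 0, -0.3]}
  ]
}}

```text
time: 9.18
tool_pos: [0.5934, -0.1516, 0.1285]
tcp_rot: [-3.141, 0.001, -3.044]
contact_force: [0.3, 0.3, -2.4]
finger_gap: 0.0182
```

```bash
python3 -c "
from h import *
plan(.6240,-.1545,.11,np.pi+.122)
"
```

```text
t 9.18 dp cm [-3.02 -0.58  1.85] rot [-0.     0.001 -0.024] rows 1
```

{"fn": "apply_moves", "kwargs": {
  "series": [
    {"dp": [-3.0, -0.5, 1], "rotation": [0, 0, -0.024]},
    {"dp": [-3.0, -0.5, 1.8], "rotation": [0, 0, -0.024]},
    {"dp": [-3.0, -0.5, 1.8], "rotation": [0, 0, -0.024]}
  ]
}}

```text
time: 9.55
tool_pos: [0.6205, -0.1534, 0.1083]
tcp_rot: [3.14, -0.004, -3.023]
contact_force: [-0.4, 0.1, -1.4]
finger_gap: 0.0176
```

```bash
python3 -c "
from h import *
snap('wrist','w8'); crop('w8','w8b',0,0,512,384,1.5)
plan(.6240,-.1545,.014,np.pi+.122)
"
```

```text
t 9.6 dp cm [-0.34 -0.15  9.51] rot [ 0.001 -0.003 -0.004] rows 2
```

View pics/w8b.png

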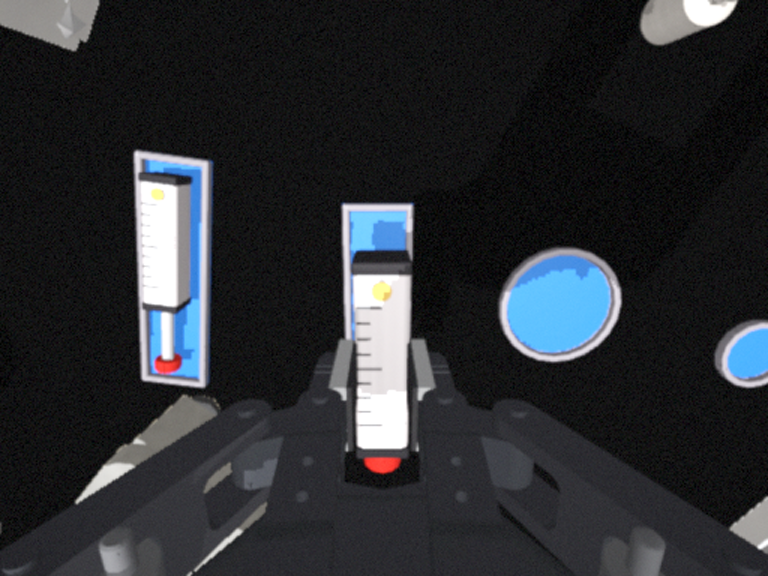

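```bash
python3 -c "
from h import *
s=ld('w8')
for p in[(342,205),(413,205),(346,250),(411.5,250)]: print(p2w(s,p[0]/1.5,p[1]/1.5,.007))
"
```

```text
[ 0.57501659 -0.181739    0.007     ]
[ 0.57010616 -0.1401018   0.007     ]
[ 0.60171543 -0.17688975  0.007     ]
[ 0.59704508 -0.13723291  0.007     ]
```

{"fn": "apply_moves", "kwargs": {
  "series": [
    {"dp": [-0.3, -0.1, 4], "rotation": [0, 0, 0]},
    {"dp": [-0.3, -0.1, 7.5], "rotation": [0, 0, 0]},
    {"dp": [-0.3, -0.1, 8.8], "rotation": [0, 0, 0]},
    {"dp": [-0.3, -0.1, 8.8], "rotation": [0, 0, 0]}
  ]
}}

```text
time: 10.1
tool_pos: [0.6249, -0.1545, 0.0219]
tcp_rot: [3.141, -0.001, -3.024]
contact_force: [0.2, 0.3, -1.0]
finger_gap: 0.0179
```

```bash
python3 -c "
from h import *
snap('wrist','w9'); crop('w9','w9b',0,0,512,384,1.5)
plan(.6243,-.1545,.014,np.pi+.122)
"
```

```text
t 10.15 dp cm [0.15 0.04 0.89] rot [-0.     0.001 -0.004] rows 1
```

View pics/w9b.png

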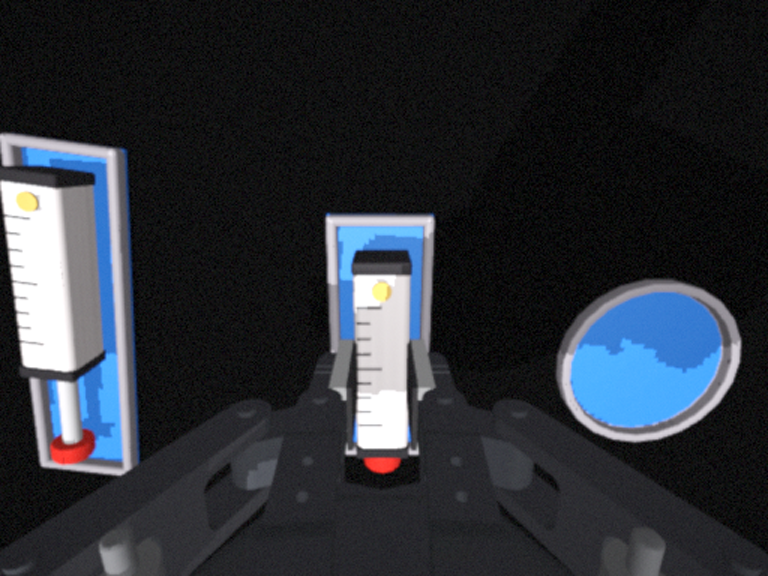

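```bash
python3 -c "
from h import *
s=ld('w9'); u=np.array([np.cos(.122),np.sin(.122)])
f=lambda x,y,z:(p2w(s,x/1.5,y/1.5,z)[:2]@u).round(4)
print('near rim outer',f(380,214,.007),'gauge near top',f(382,252,.030),'gauge far barrel top',f(382,448,.030),'head far side',f(382,472,.016),'far rim top inner',f(350,452,.007), f(415,452,.007))
"
```

```text
near rim outer 0.5475 gauge near top 0.5573 gauge far barrel top 0.6361 head far side 0.6601 far rim top inner 0.6568 0.6569
```

{"fn": "apply_moves", "kwargs": {
  "series": [
    {"dp": [0, 0, 0.4], "rotation": [0, 0, 0]},
    {"dp": [0, 0, 0.7], "rotation": [0, 0, 0]},
    {"dp": [0, 0, 0.7], "rotation": [0, 0, 0]}
  ]
}}

```text
time: 10.52
tool_pos: [0.6254, -0.1545, 0.0149]
tcp_rot: [3.142, 0.0, -3.023]
contact_force: [-0.4, 0.5, -1.4]
finger_gap: 0.018
```

{"fn": "apply_moves", "kwargs": {
  "series": [
    {"dp": [0, 0, 0.12], "rotation": [0, 0, 0]},
    {"dp": [0, 0, 0.12], "rotation": [0, 0, 0]}
  ]
}}

```text
time: 10.78
tool_pos: [0.6257, -0.1546, 0.0141]
tcp_rot: [-3.141, 0.001, -3.023]
contact_force: [-1.0, -0.3, 1.3]
finger_gap: 0.0179
```

Contact made; release and rise.

{"fn": "apply_moves", "kwargs": {
  "series": [
    {"dp": [0, 0, 0], "rotation": [0, 0, 0]},
    {"dp": [0, 0, 0], "rotation": [0, 0, 0]},
    {"dp": [0, 0, 0], "rotation": [0, 0, 0]},
    {"dp": [0, 0, -3], "rotation": [0, 0, 0]},
    {"dp": [0, 0, -9], "rotation": [0, 0, 0]}
  ],
  "claw": 0
}}

```text
time: 11.4
tool_pos: [0.6236, -0.154, 0.1017]
tcp_rot: [3.139, -0.006, -3.023]
contact_force: [1.0, -0.7, -0.7]
finger_gap: 0.0425
```

```bash
python3 -c "
from h import *
snap('wrist','w10'); crop('w10','w10b',0,0,512,384,1.5)
plan(.4390,.1492,.13,np.pi)
"
```

```text
t 11.45 dp cm [15.28 32.49 -2.06] rot [-0.004  0.012  0.118] rows 6
```

View pics/w10b.png

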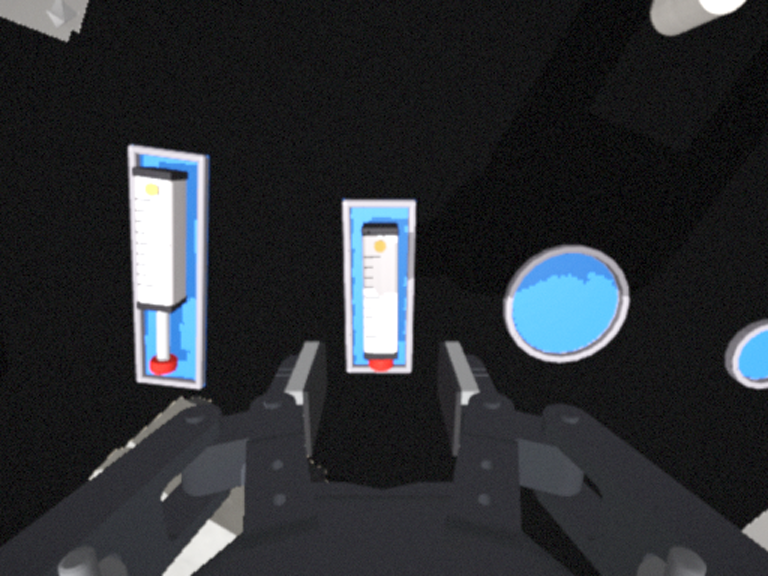

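{"fn": "apply_moves", "kwargs": {
  "series": [
    {"dp": [2.2, 4.6, -3], "rotation": [0, 0, 0.02]},
    {"dp": [4.7, 10, -3], "rotation": [0, 0, 0.04]},
    {"dp": [7.2, 15.3, -3], "rotation": [0, 0, 0.06]},
    {"dp": [9.7, 20.7, -3], "rotation": [0, 0, 0.08]},
    {"dp": [12.2, 26, -3], "rotation": [0, 0, 0.118]}
  ],
  "claw": -1
}}

```text
time: 12.08
tool_pos: [0.4727, 0.0907, 0.1338]
tcp_rot: [3.141, 0.001, 3.14]
contact_force: [0.9, 0.1, -0.1]
finger_gap: 0.0855
```

```bash
python3 -c "
from h import *
plan(.4390,.1492,.11,np.pi)
"
```

```text
t 12.07 dp cm [3.38 5.84 2.38] rot [ 0.001  0.001 -0.001] rows 2
```

{"fn": "apply_moves", "kwargs": {
  "series": [
    {"dp": [2, 3.5, 1], "rotation": [0, 0, 0]},
    {"dp": [3.2, 6.0, 2.3], "rotation": [0, 0, 0]},
    {"dp": [3.2, 6.0, 2.3], "rotation": [0, 0, 0]},
    {"dp": [3.2, 6.0, 2.3], "rotation": [0, 0, 0]}
  ]
}}

```text
time: 12.58
tool_pos: [0.4424, 0.149, 0.111]
tcp_rot: [3.142, 0.001, -3.141]
contact_force: [0.6, -0.4, 1.0]
finger_gap: 0.0855
```

```bash
python3 -c "
from h import *
snap('wrist','w11'); crop('w11','w11b',0,0,512,384,1.5)
plan(.4390,.1492,.005,np.pi)
s=ld('w11')
for a in np.arange(0,6.28,1.57): print(w2p(s,[.439+.027*np.cos(a),.1492+.027*np.sin(a),.018])*1.5)
"
```

```text
t 12.62 dp cm [ 0.37  0.04 10.6 ] rot [ 0.     0.001 -0.001] rows 2
[381.29995487 322.97738556]
[426.09922859 281.44561236]
[381.34802258 237.09131459]
[336.47403932 281.32100599]
```

View pics/w11b.png

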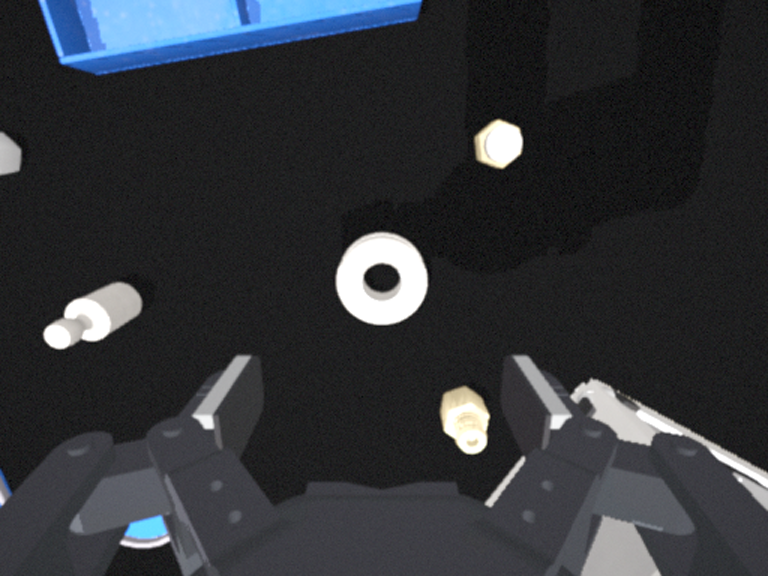

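{"fn": "apply_moves", "kwargs": {
  "series": [
    {"dp": [0.2, 0.05, 4.5], "rotation": [0, 0, 0]},
    {"dp": [0.35, 0.1, 8.5], "rotation": [0, 0, 0]},
    {"dp": [0.35, 0.1, 10.6], "rotation": [0, 0, 0]},
    {"dp": [0.35, 0.1, 10.6], "rotation": [0, 0, 0]}
  ]
}}

```text
time: 13.12
tool_pos: [0.438, 0.1492, 0.0037]
tcp_rot: [-3.141, -0.002, 3.14]
contact_force: [1.0, 0.3, 0.6]
finger_gap: 0.085
```

{"fn": "apply_moves", "kwargs": {
  "series": [
    {"dp": [0, 0, 0], "rotation": [0, 0, 0]},
    {"dp": [0, 0, 0], "rotation": [0, 0, 0]},
    {"dp": [0, 0, 0], "rotation": [0, 0, 0]},
    {"dp": [0, 0, 0], "rotation": [0, 0, 0]}
  ],
  "claw": 1
}}

```text
time: 13.62
tool_pos: [0.4393, 0.1502, 0.0065]
tcp_rot: [3.141, 0.003, -3.141]
contact_force: [-0.1, -2.2, 8.4]
finger_gap: 0.0501
```

```bash
python3 -c "
from h import *
snap('wrist','w12'); crop('w12','w12b',0,0,512,384,1.5)
print(bot.sense()['tool_pos'])
plan(.6225,-.0380,.11,np.pi)
"
```

```text
[0.43928081 0.15022808 0.00650988]
t 13.68 dp cm [-18.34 -18.83 -10.3 ] rot [0.    0.003 0.001] rows 5
```

View pics/w12b.png

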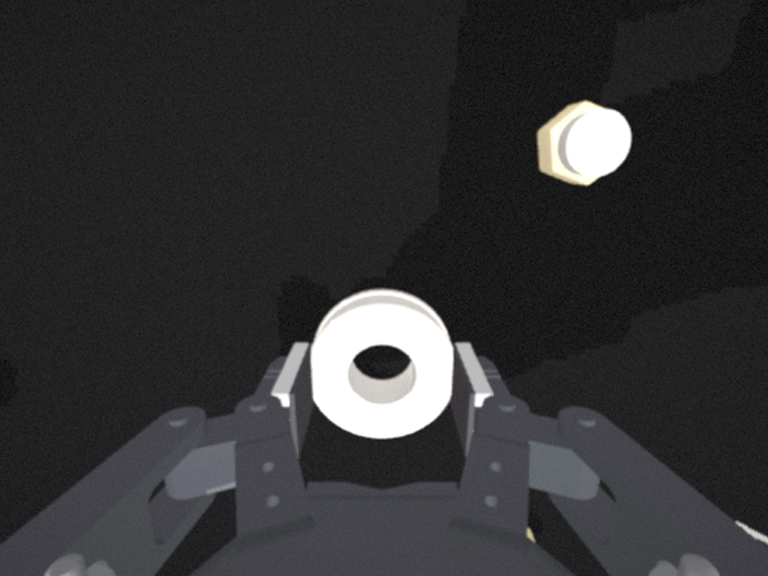

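{"fn": "apply_moves", "kwargs": {
  "series": [
    {"dp": [0, 0, -1], "rotation": [0, 0, 0]},
    {"dp": [0, 0, -3.5], "rotation": [0, 0, 0]},
    {"dp": [0, 0, -8], "rotation": [0, 0, 0]},
    {"dp": [-1, -1, -10.5], "rotation": [0, 0, 0]},
    {"dp": [-4.5, -4.6, -10.5], "rotation": [0, 0, 0]}
  ]
}}

```text
time: 14.3
tool_pos: [0.4839, 0.1053, 0.1127]
tcp_rot: [3.14, 0.005, -3.138]
contact_force: [1.3, 0.4, -3.2]
finger_gap: 0.0498
```

{"fn": "apply_moves", "kwargs": {
  "series": [
    {"dp": [-4, -4.1, 0], "rotation": [0, 0, 0]},
    {"dp": [-8, -8.2, 0], "rotation": [0, 0, 0]},
    {"dp": [-12, -12.3, 0], "rotation": [0, 0, 0]},
    {"dp": [-13.8, -14.2, 0], "rotation": [0, 0, 0]},
    {"dp": [-13.8, -14.2, 0], "rotation": [0, 0, 0]}
  ]
}}

```text
time: 14.92
tool_pos: [0.622, -0.0392, 0.1097]
tcp_rot: [3.142, 0.001, 3.139]
contact_force: [0.1, 0.9, -2.0]
finger_gap: 0.0497
```

```bash
python3 -c "
from h import *
snap('wrist','w13'); crop('w13','w13b',0,0,512,384,1.5)
plan(.6225,-.0380,.0085,np.pi)
"
```

```text
t 14.97 dp cm [-1.800e-01 -1.000e-02  1.011e+01] rot [ 0.001 -0.001 -0.001] rows 2
```

View pics/w13b.png

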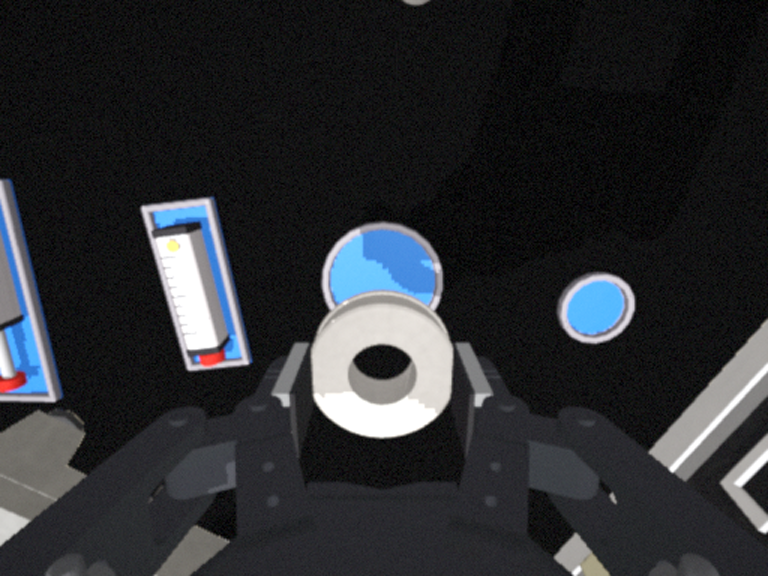

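```bash
python3 -c "
from h import *
s=ld('w13')
print(p2w(s,382/1.5,222/1.5,.007)+[.038,0,0],p2w(s,322/1.5,282/1.5,.007),p2w(s,443/1.5,282/1.5,.007))
for n,p in [('narrow near',(596,272)),('narrow L',(557,307)),('narrow R',(635,303)),('far',(592,343))]: print(n,p2w(s,p[0]/1.5,p[1]/1.5,.007))
"
```

```text
[ 0.62225483 -0.03838846  0.007     ] [ 0.62180329 -0.07613078  0.007     ] [ 6.22007641e-01 -1.94926525e-04  7.00000000e-03]
narrow near [0.61575563 0.09482712 0.007     ]
narrow L [0.63891011 0.07339781 0.007     ]
narrow R [0.63632706 0.12278619 0.007     ]
far [0.66418618 0.09951564 0.007     ]
```

{"fn": "apply_moves", "kwargs": {
  "series": [
    {"dp": [-0.1, 0, 4], "rotation": [0, 0, 0]},
    {"dp": [-0.1, 0, 7.5], "rotation": [0, 0, 0]},
    {"dp": [-0.1, 0, 9.2], "rotation": [0, 0, 0]},
    {"dp": [-0.1, 0, 9.2], "rotation": [0, 0, 0]}
  ]
}}

```text
time: 15.48
tool_pos: [0.6211, -0.0369, 0.0169]
tcp_rot: [3.141, -0.003, -3.141]
contact_force: [-0.6, -0.5, -0.5]
finger_gap: 0.0497
```

```bash
python3 -c "
from h import *
snap('wrist','w14'); crop('w14','w14b',0,0,512,384,1.5)
plan(.6222,-.0383,.0085,np.pi)
"
```

```text
t 15.53 dp cm [ 0.01 -0.12  0.97] rot [0.    0.    0.001] rows 1
```

View pics/w14b.png

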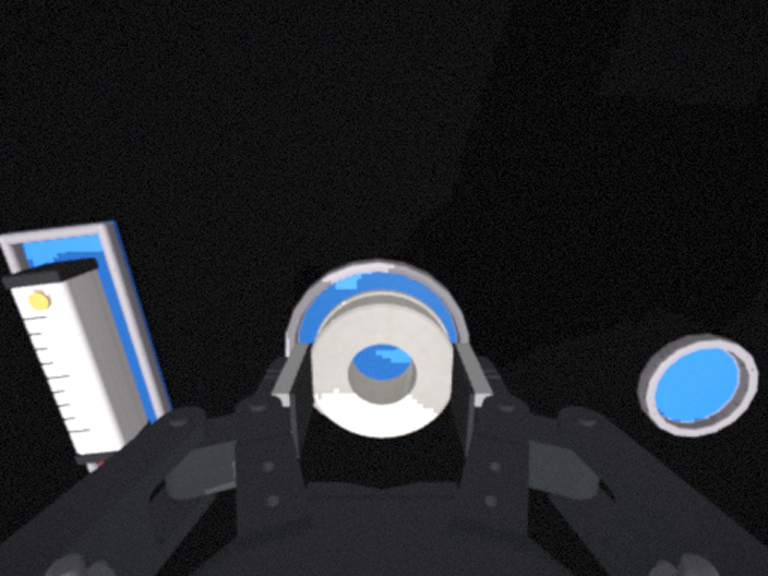

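{"fn": "apply_moves", "kwargs": {
  "series": [
    {"dp": [0, -0.12, 0.4], "rotation": [0, 0, 0]},
    {"dp": [0, -0.12, 0.8], "rotation": [0, 0, 0]},
    {"dp": [0, -0.12, 0.8], "rotation": [0, 0, 0]}
  ]
}}

```text
time: 15.9
tool_pos: [0.6221, -0.039, 0.0097]
tcp_rot: [3.142, 0.0, -3.142]
contact_force: [-1.1, 0.3, -1.9]
finger_gap: 0.0501
```

{"fn": "apply_moves", "kwargs": {
  "series": [
    {"dp": [0, 0, 0.12], "rotation": [0, 0, 0]},
    {"dp": [0, 0, 0.12], "rotation": [0, 0, 0]}
  ]
}}

```text
time: 16.15
tool_pos: [0.6224, -0.0389, 0.0086]
tcp_rot: [3.142, 0.0, -3.141]
contact_force: [-0.7, -0.5, -1.5]
finger_gap: 0.05
```

{"fn": "apply_moves", "kwargs": {
  "series": [
    {"dp": [0, 0, 0.08], "rotation": [0, 0, 0]},
    {"dp": [0, 0, 0.08], "rotation": [0, 0, 0]}
  ]
}}

```text
time: 16.4
tool_pos: [0.6224, -0.0389, 0.0086]
tcp_rot: [-3.142, 0.001, -3.141]
contact_force: [-2.9, 0.2, 5.3]
finger_gap: 0.0496
```

Seated. Release and rise.

{"fn": "apply_moves", "kwargs": {
  "series": [
    {"dp": [0, 0, 0], "rotation": [0, 0, 0]},
    {"dp": [0, 0, 0], "rotation": [0, 0, 0]},
    {"dp": [0, 0, 0], "rotation": [0, 0, 0]},
    {"dp": [0, 0, -3], "rotation": [0, 0, 0]},
    {"dp": [0, 0, -9], "rotation": [0, 0, 0]}
  ],
  "claw": -0.8
}}

```text
time: 17.02
tool_pos: [0.6203, -0.0387, 0.0958]
tcp_rot: [3.141, -0.007, -3.141]
contact_force: [1.2, -1.0, 0.7]
finger_gap: 0.0768
```

```bash
python3 -c "
from h import *
snap('wrist','w15'); crop('w15','w15b',0,0,512,384,1.5)
plan(.4540,-.0215,.15,np.pi)
"
```

```text
t 17.07 dp cm [17.16  1.77 -4.58] rot [-0.001  0.012  0.   ] rows 3
```

View pics/w15b.png

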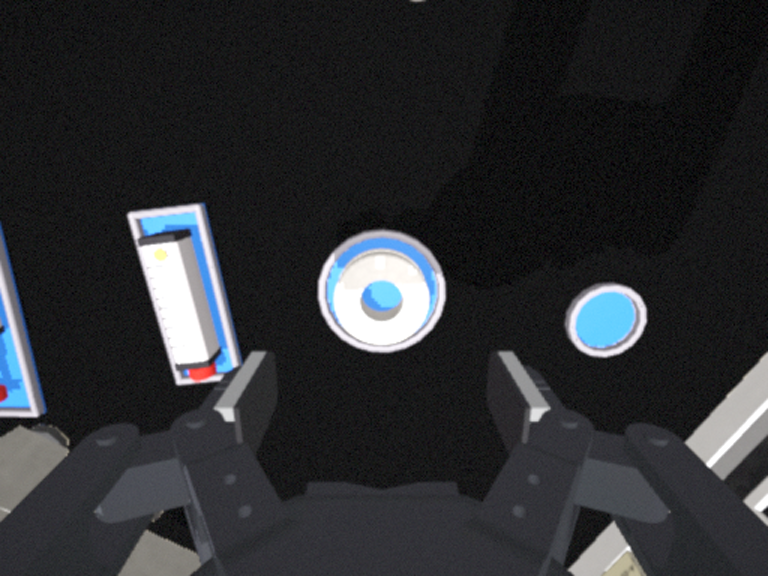

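{"fn": "apply_moves", "kwargs": {
  "series": [
    {"dp": [3, 0.3, -4.5], "rotation": [0, 0, 0]},
    {"dp": [8, 0.8, -5], "rotation": [0, 0, 0]},
    {"dp": [13, 1.4, -5], "rotation": [0, 0, 0]},
    {"dp": [16.9, 1.8, -4.5], "rotation": [0, 0, 0]},
    {"dp": [16.9, 1.8, -4.5], "rotation": [0, 0, 0]}
  ],
  "claw": -0.4
}}

```text
time: 17.7
tool_pos: [0.45, -0.0206, 0.1423]
tcp_rot: [3.141, -0.002, -3.141]
contact_force: [0.1, -0.2, 0.2]
finger_gap: 0.0596
```

```bash
python3 -c "
from h import *
snap('wrist','w16'); crop('w16','w16b',0,0,512,384,1.5); crop('w16','w16c',200,130,320,250,5)
plan(.4540,-.0215,.014,np.pi)
s=ld('w16')
for z in(0,.035,.058): print(w2p(s,[.454,-.0215,z])*1.5)
"
```

```text
t 17.75 dp cm [-0.13 -0.07 12.89] rot [0.    0.001 0.   ] rows 3
[379.73553827 272.10276508]
[379.52418031 286.50880487]
[379.35328969 298.15661382]
```

View pics/w16b.png

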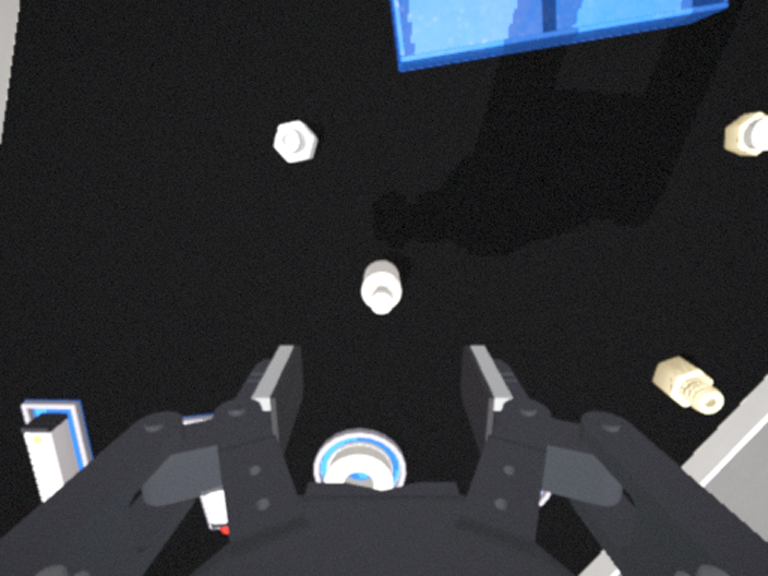

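View pics/w16c.png

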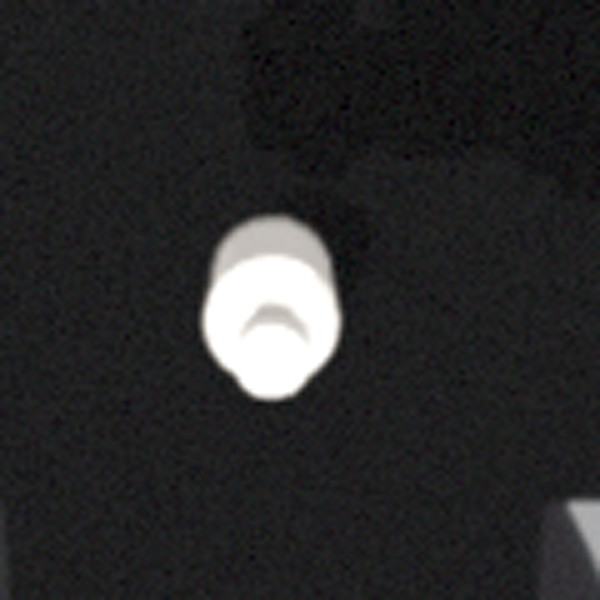

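```bash
python3 -c "
from h import *
s=ld('w16')
f=lambda x,y,z: p2w(s,200+x/5,130+y/5,z).round(4)
print(f(272,273,0),f(272,322,.036),f(272,322,.040),f(272,213,0)+[.0125,0,0],f(271,360,.054))
print(M(s['rotation'])@[0,0,-1], s['position'])
plan(.457,-.0205,.014,np.pi)
"
```

```text
[ 0.4576 -0.0202  0.    ] [ 0.4571 -0.0202  0.036 ] [ 0.4558 -0.0202  0.04  ] [ 0.4567 -0.0202  0.    ] [ 0.4584 -0.0204  0.054 ]
[ 2.91186442e-01 -4.95664632e-05 -9.56666323e-01] [ 0.37576226 -0.02028616  0.28594242]
t 17.75 dp cm [-0.43  0.03 12.89] rot [0.    0.001 0.   ] rows 3
```

{"fn": "apply_moves", "kwargs": {
  "series": [
    {"dp": [-0.45, 0.05, 1], "rotation": [0, 0, 0]},
    {"dp": [-0.45, 0.05, 5.5], "rotation": [0, 0, 0]},
    {"dp": [-0.45, 0.05, 10], "rotation": [0, 0, 0]},
    {"dp": [-0.45, 0.05, 12.8], "rotation": [0, 0, 0]},
    {"dp": [-0.45, 0.05, 12.8], "rotation": [0, 0, 0]}
  ]
}}

```text
time: 18.38
tool_pos: [0.4573, -0.0204, 0.0122]
tcp_rot: [3.141, -0.005, -3.141]
contact_force: [0.1, -0.4, -0.3]
finger_gap: 0.0597
```

```bash
python3 -c "
from h import *
snap('wrist','w17'); crop('w17','w17b',0,0,512,384,1.5)
plan(.457,-.0205,.014,np.pi)
"
```

```text
t 18.43 dp cm [ 0.14 -0.   -0.04] rot [ 0.    -0.002  0.   ] rows 1
```

View pics/w17b.png

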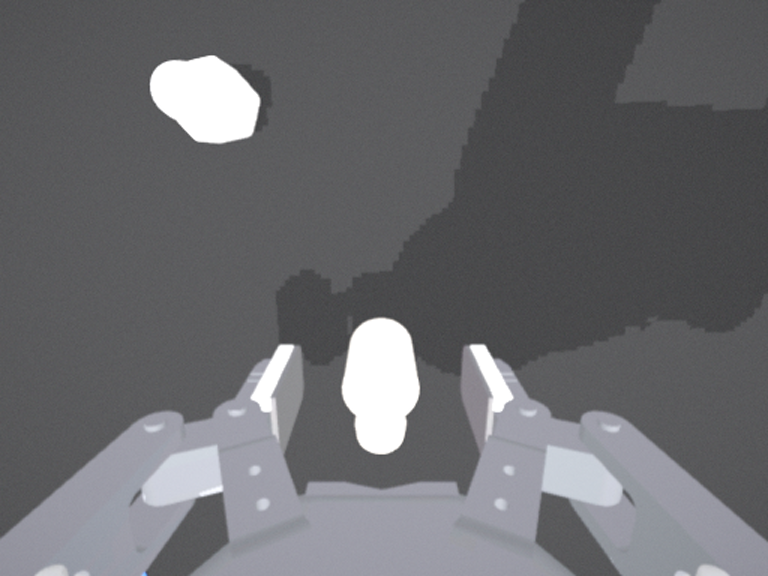

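{"fn": "apply_moves", "kwargs": {
  "series": [
    {"dp": [0.1, 0, 0], "rotation": [0, 0, 0]},
    {"dp": [0.1, 0, 0], "rotation": [0, 0, 0]},
    {"dp": [0.1, 0, 0], "rotation": [0, 0, 0]},
    {"dp": [0.1, 0, 0], "rotation": [0, 0, 0]},
    {"dp": [0.1, 0, 0], "rotation": [0, 0, 0]}
  ],
  "claw": 1
}}

```text
time: 19.05
tool_pos: [0.4577, -0.0205, 0.0158]
tcp_rot: [-3.141, 0.003, -3.141]
contact_force: [-1.0, -0.1, 6.8]
finger_gap: 0.0235
```

```bash
python3 -c "
from h import *
snap('wrist','w18'); crop('w18','w18b',0,0,512,384,1.5)
print(bot.sense()['tool_pos'])
plan(.640,.0985,.13,np.pi)
"
```

```text
[ 0.45770882 -0.02050622  0.01579068]
t 19.1 dp cm [-18.27  11.89 -11.37] rot [-0.     0.003  0.   ] rows 5
```

View pics/w18b.png

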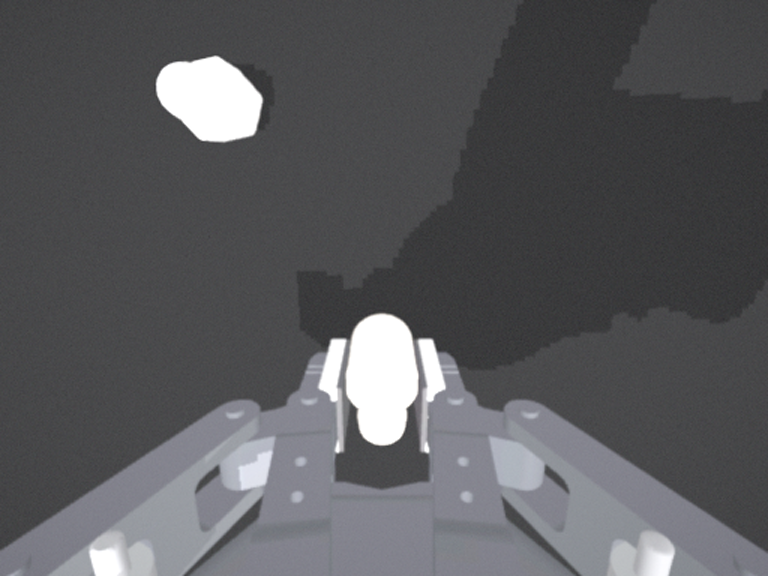

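{"fn": "apply_moves", "kwargs": {
  "series": [
    {"dp": [0, 0, -1], "rotation": [0, 0, 0]},
    {"dp": [0, 0, -4], "rotation": [0, 0, 0]},
    {"dp": [0, 0, -9], "rotation": [0, 0, 0]},
    {"dp": [-2.5, 1.6, -11.2], "rotation": [0, 0, 0]},
    {"dp": [-7, 4.6, -11.2], "rotation": [0, 0, 0]}
  ]
}}

```text
time: 19.73
tool_pos: [0.5274, 0.0253, 0.1295]
tcp_rot: [-3.141, 0.004, 3.14]
contact_force: [1.0, -0.8, -1.9]
finger_gap: 0.0236
```

{"fn": "apply_moves", "kwargs": {
  "series": [
    {"dp": [-4.5, 2.9, 0], "rotation": [0, 0, 0]},
    {"dp": [-8.5, 5.6, 0], "rotation": [0, 0, 0]},
    {"dp": [-11.2, 7.3, 0], "rotation": [0, 0, 0]},
    {"dp": [-11.2, 7.3, 0], "rotation": [0, 0, 0]},
    {"dp": [-11.2, 7.3, 0], "rotation": [0, 0, 0]}
  ]
}}

```text
time: 20.35
tool_pos: [0.6374, 0.0982, 0.1262]
tcp_rot: [-3.141, -0.002, -3.141]
contact_force: [-0.4, -0.3, -1.7]
finger_gap: 0.0234
```

```bash
python3 -c "
from h import *
snap('wrist','w19'); crop('w19','w19b',0,0,512,384,1.5)
plan(.640,.0985,.018,np.pi)
"
```

```text
t 20.4 dp cm [-0.29  0.05 10.84] rot [-0.    -0.002 -0.   ] rows 2
```

View pics/w19b.png

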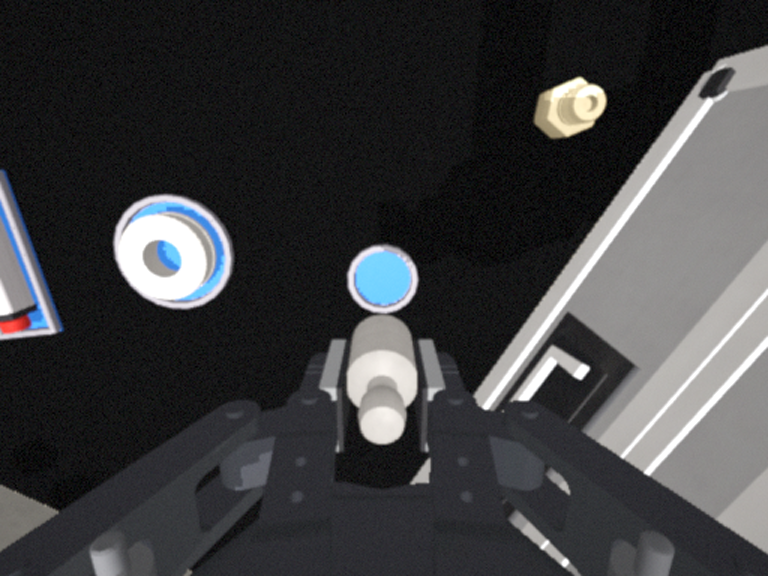

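```bash
python3 -c "
from h import *
s=ld('w19')
L=[(382.5,244),(382.5,313),(347,279),(418,279)]
P=[p2w(s,x/1.5,y/1.5,.007) for x,y in L]; print(np.round(P,4), [(P[0][0]+P[1][0])/2,(P[2][1]+P[3][1])/2])
print('case base', [p2w(s,x/1.5,y/1.5,0).round(3) for x,y in((480,400),(690,90))])
"
```

```text
[[0.6161 0.0992 0.007 ]
 [0.6641 0.0992 0.007 ]
 [0.6398 0.0755 0.007 ]
 [0.6398 0.1229 0.007 ]] [np.float64(0.640080797447095), np.float64(0.09920799035263714)]
case base [array([0.737, 0.173, 0.   ]), array([0.523, 0.284, 0.   ])]
```

{"fn": "apply_moves", "kwargs": {
  "series": [
    {"dp": [-0.25, 0.1, 3], "rotation": [0, 0, 0]},
    {"dp": [-0.25, 0.1, 6.5], "rotation": [0, 0, 0]},
    {"dp": [-0.25, 0.1, 9], "rotation": [0, 0, 0]},
    {"dp": [-0.25, 0.1, 9.6], "rotation": [0, 0, 0]},
    {"dp": [-0.25, 0.1, 9.6], "rotation": [0, 0, 0]}
  ]
}}

```text
time: 21.02
tool_pos: [0.6411, 0.0992, 0.0312]
tcp_rot: [3.142, 0.0, 3.141]
contact_force: [0.9, -0.9, -2.3]
finger_gap: 0.0235
```

```bash
python3 -c "
from h import *
snap('wrist','w20'); crop('w20','w20b',0,0,512,384,1.5)
plan(.640,.099,.018,np.pi)
"
```

```text
t 21.07 dp cm [ 0.17 -0.04  1.38] rot [ 0.     0.002 -0.   ] rows 1
```

View pics/w20b.png

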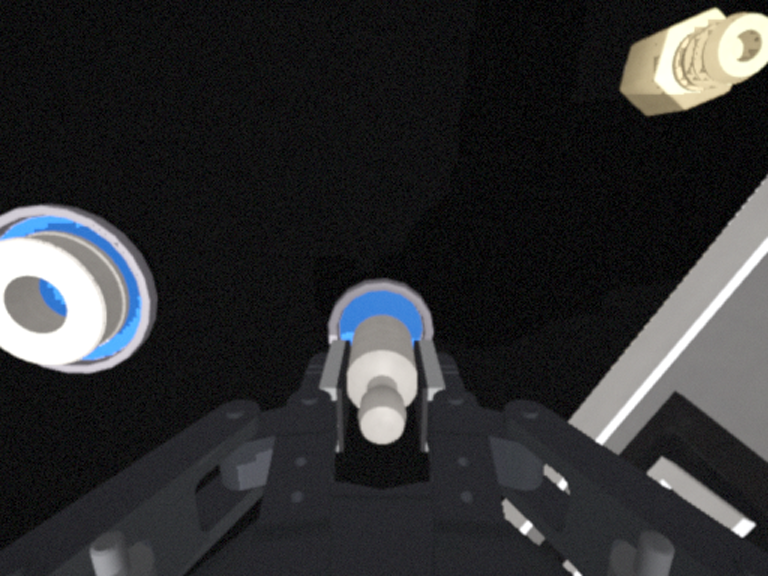

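{"fn": "apply_moves", "kwargs": {
  "series": [
    {"dp": [0.12, 0, 0.6], "rotation": [0, 0, 0]},
    {"dp": [0.12, 0, 1.1], "rotation": [0, 0, 0]},
    {"dp": [0.12, 0, 1.25], "rotation": [0, 0, 0]},
    {"dp": [0.12, 0, 1.25], "rotation": [0, 0, 0]}
  ]
}}

```text
time: 21.58
tool_pos: [0.64, 0.0997, 0.0181]
tcp_rot: [3.141, 0.0, -3.141]
contact_force: [0.3, -0.3, -2.3]
finger_gap: 0.0237
```

{"fn": "apply_moves", "kwargs": {
  "series": [
    {"dp": [0, 0, 0.12], "rotation": [0, 0, 0]},
    {"dp": [0, 0, 0.12], "rotation": [0, 0, 0]}
  ]
}}

```text
time: 21.82
tool_pos: [0.6402, 0.0997, 0.0179]
tcp_rot: [3.141, 0.001, -3.141]
contact_force: [-1.9, -0.7, 5.1]
finger_gap: 0.0238
```

{"fn": "apply_moves", "kwargs": {
  "series": [
    {"dp": [0, 0, 0], "rotation": [0, 0, 0]},
    {"dp": [0, 0, 0], "rotation": [0, 0, 0]},
    {"dp": [0, 0, 0], "rotation": [0, 0, 0]},
    {"dp": [0, 0, -1.5], "rotation": [0, 0, 0]},
    {"dp": [0, 0, -5], "rotation": [0, 0, 0]}
  ],
  "claw": 0
}}

```text
time: 22.45
tool_pos: [0.6389, 0.0995, 0.0666]
tcp_rot: [-3.141, -0.003, -3.141]
contact_force: [0.5, -0.5, 0.4]
finger_gap: 0.0427
```

{"fn": "apply_moves", "kwargs": {
  "series": [
    {"dp": [0, 0, -5], "rotation": [0, 0, 0]},
    {"dp": [2, 0, -10], "rotation": [0, 0, 0]},
    {"dp": [8, 0, -14], "rotation": [0, 0, 0]},
    {"dp": [14, 0, -16], "rotation": [0, 0, 0]},
    {"dp": [20, 0, -16], "rotation": [0, 0, 0]}
  ]
}}

```text
time: 23.08
tool_pos: [0.4464, 0.0997, 0.2293]
tcp_rot: [3.14, 0.006, 3.141]
contact_force: [-0.3, -0.1, 1.3]
finger_gap: 0.0428
```

{"fn": "apply_moves", "kwargs": {
  "series": [
    {"dp": [2, 0, 0], "rotation": [0, 0, 0]},
    {"dp": [2, 0, 0], "rotation": [0, 0, 0]},
    {"dp": [2, 0, 0], "rotation": [0, 0, 0]}
  ]
}}

```text
time: 23.45
tool_pos: [0.4288, 0.0997, 0.2269]
tcp_rot: [3.141, 0.002, -3.142]
contact_force: [0.7, 0.3, -0.3]
finger_gap: 0.0427
```

```bash
python3 -c "
from h import *
snap('top','t9'); crop('t9','t9b',190,110,370,200,4.2)
snap('scene','s9'); crop('s9','s9b',210,130,420,260,3.8); snap('wrist','w21'); crop('w21','w21b',0,0,512,384,1.5)
"
```

```text
(no output)
```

View pics/t9b.png

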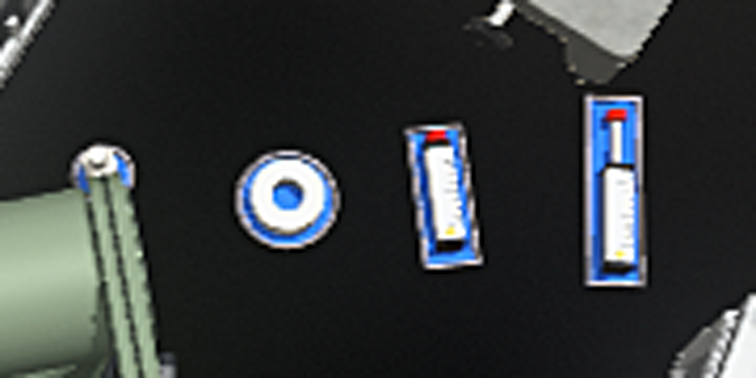

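View pics/s9b.png

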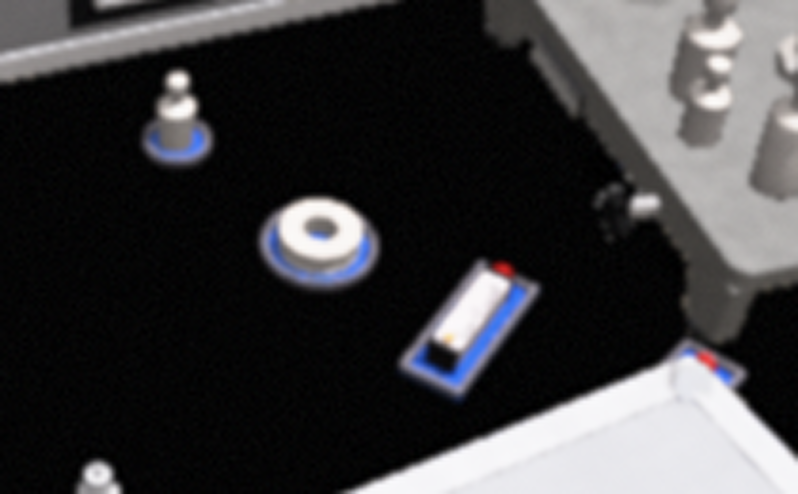

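View pics/w21b.png

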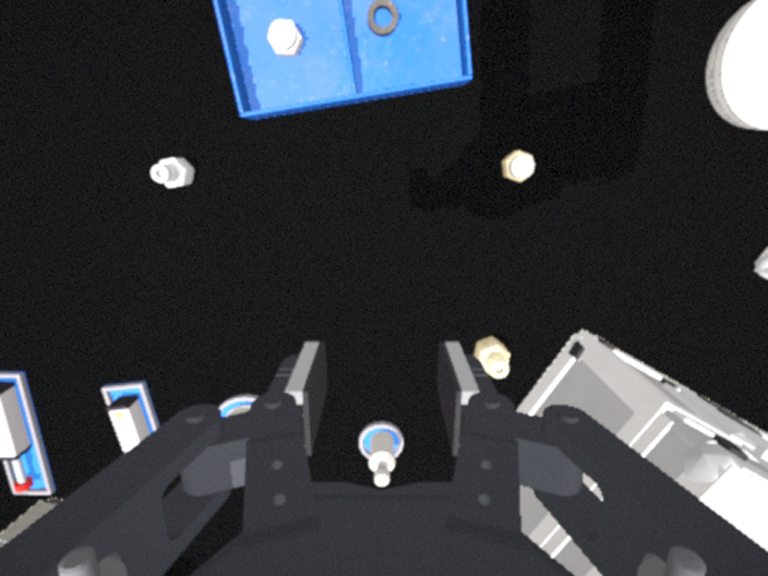

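```bash
python3 - <<'E'
from h import *
s=ld('t9'); f=lambda x,y,z:p2w(s,190+x/4.2,110+y/4.2,z)[:2]
for n,h,b0,b1 in [('A',(617,115),(620,166),(616,265)),('B',(436,135),(437,143),(449,243))]:
    H=f(*h,.012); a=f(*b0,.022); b=f(*b1,.022); u=(a-b)/np.linalg.norm(a-b)
    print(n,'barrel',np.linalg.norm(a-b).round(4),'plunger by rear end',((H-b)@u-.084).round(4),'by front',((H-a)@u-.004).round(4))
print(bot.sense()['dq'].round(4), bot.hand_in())
E
```

```text
A barrel 0.0755 plunger by rear end 0.0341 by front 0.0386
B barrel 0.0767 plunger by rear end 0.0019 by front 0.0052
the job is handed in; nothing more can be done
[ 0.0004 -0.0029  0.0082  0.0003  0.0018 -0.0016] None
```

All four pieces are in their holders and the job was handed in at about 24 s of the 109 s allowed. I placed them in the order asked: drawn-out gauge in the long bed, pushed-in gauge in the short bed, ring in the wide nest, weight upright in the narrow nest.

- **Setting down:** each piece was lowered until the force reading showed contact, then released, so nothing was dropped. The highest force I read was about 8 N.
- **Final pictures:** the wrist, top and scene views show every piece flat or upright inside its rim, with the arm clear of everything. In the scene view, the large case hides most of the long bed. That gauge is confirmed by the other views instead.
- **Plungers:** I measured both from the final top view, from each end of the barrel.
  - The drawn-out one read 34 and 39 mm (limit: above 28).
  - The pushed-in one read 2 and 5 mm (limit: below 6).
  - The two readings differ by 3–5 mm because the picture is coarse. The pictures show no sign that either plunger moved.

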